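# Load a clay tile into the scribing station

### The arm

A 6-joint arm with a two-finger parallel gripper is mounted at the origin on the work surface. World frame = base frame: x ahead of the robot, y to its left, z up, the work surface at z = 0. Lengths are in m, angles in rad, forces in N, time in s.
With the tool pointing down it reaches from about 0.4 to 0.825 m from the base axis. Payload 7 kg.
Tool frame: the origin (TCP) lies between the finger pads; the fingertips stand 22 mm ahead of it and the grasp point (between the pads) lies 3 mm ahead of it (arm.tip_reach is the distance from the TCP to the fingertips, in m); z points along the fingers, y is the line along which they close (so a half turn about z gives the same grasp; the last joint's range is limited). The gripper opens to 88 mm and grips with 3 to 60 N. Pads are 19 mm wide; open, the fingers measure 130 mm over their backs; the gripper's body (78 mm by 193 mm) begins 47 mm behind the grasp point.
Start: joints at [-1.029, 0.359, 0.012, 0, -1.224, -0.288], TCP at [0.169, -0.653, 0.249] pointing down, gripper open.
Joint ranges: [-3.07, 3.07], [-1.43, 2.12], [-1.02, 1.25], [-3.03, 1.67], [-3.05, -0], [-3.03, 3.03]. Speed limits (rad/s): [2.39, 2.39, 3.01, 3.14, 3.14, 3.14].

### API

Orientations are given as [roll, pitch, yaw] about the fixed x, y, z axes, in that order (R = Rz(yaw) Ry(pitch) Rx(roll)).
In Python, from station import arm, viewer gives the robot as it stands. The module is installed in compiled form; this text tells all that it offers.
- The arm moves only by the tool apply_moves, never from a script. Its argument "commands" is a list that holds one entry, the list of rows, each a list of 5 numbers: the closure, from -1 (fully open) to 1 (shut), then the shift along the world's x, y, z as a fraction of full scale, then the turn about the world's z as a fraction of full scale. In form: [[[fingers, tx, ty, tz, yaw], ...]]. A call has 1 to 12 rows; each row shifts and turns the commanded pose from where the row before left it; what a row does not reach is not made up. Full scale, the value 1, is 20 cm for a shift and pi rad for a turn. A row lasts 1/10 s, in which the tool goes at most 50 mm and 8.59 degrees, less where a joint would pass 70% of its speed; a pose out of reach is approached as far as the arm can. A call with a number of a shift or a turn outside -1 to 1 is refused whole. A call with a gripper value outside its range is refused whole. The fingers move at their own pace and stop on an object; "force" is the grip in N (left out, the last holds). Time passes only in rows, so rows that do not move let the fingers close. It gives the time, the measured TCP pose, the force, the opening and the grip force at its end, in the units of the state.
- arm.get_state(): the state, without advancing time (a new reading comes with each control period).
- viewer.grab_frame(name): name is "scene" or "top" or "wrist"; returns a dict with "image" (384x512x3 uint8, blue, green, red), "mtx" (3x3 intrinsics, pixels), "rvec" (rotation vector, rad) and "tvec" (3), from world to camera coordinates, as OpenCV has them. Camera axes: x right, y down, z forward; pixel columns grow to the right and rows downward; lengths in m; the calibration is good to about 2 mm. A picture is of the moment at which its call begins. There is no depth.
- arm.job_done(): hands the job in; it is judged then, once.
The state is a dict: "t": time; "q": joint angles; "qd": joint speeds; "joint_efforts": joint torques, N m; "eef_pos": TCP position; "ee_rot": TCP orientation; "force": force on the tool from outside, world axes, zero at the start; "moment": the same for the moment, N m; "width": finger opening in m; "gripper_force": force on a finger pad.
Only numpy, scipy, OpenCV 4.12 (cv2) and the standard library are available. Lean on these libraries where they do the work, as an engineer would, in place of code of your own. Each camera call takes 0.05 s, during which the arm holds its last target. There are 200 camera calls.

### The job

Take the longer of the two clay tiles off its sloping easel and lay it gently, flat, between the lips of the wooden carriage at the open end of the guide channel. Then push the carriage along the channel, under the portal, until the sprung side ball clicks into the notch in its side and holds it there, and last throw the knobbed lever fully over towards the portal to bring the scribing head down. Leave the other tile and the things lying about where they are.

Things in the scene. Friction and masses are not known exactly. Their poses are not given: they have to be found in the camera images.
- long_tile_mid (a point): Centre of the longer tile: a plain slab of fired clay 110 x 60 x 18 mm, about 0.22 kg, loose. x along its 110 mm length, y along its 60 mm width, z along its thickness. At the start it lies on a sloping easel, x pointing up the slope (away from the robot), z out of the slope.
- short_tile_mid (a point): Centre of the shorter tile, not to be disturbed: the same clay, 75 x 60 x 18 mm, lying in the same way on the other easel. The easels may stand either way round.
- easel_a: Wooden easel under the longer tile, fixed; origin under its centre, x pointing up its slope as seen from above. It slopes 35 degrees from level. The board under the tile is only 40 mm wide, so 10 mm of the tile stands free along each long side; a ledge 10 mm high holds the tile's lower end. Its foot is 140 x 90 mm.
- easel_b: The other easel, alike, under the shorter tile.
- carriage_bed (a point): Centre of the top face of the wooden carriage's plate, where the tile goes, 24 mm above the table; x along the channel in the direction of pushing, z up. The bed is 116 mm long (x), 66 mm wide: push wall behind (-x), lips 6 mm high in front and at the four corners (22 mm long, from 33 mm either side of the middle), open between them for the fingers.
- carriage: The carriage: plate 130 (x) x 100 (y) x 12 mm, about 0.3 kg, on the channel's floor 12 mm above the table; origin under its centre. Steel lugs on each side, together 60 mm long with an 18 mm notch between them at x = 0, run under the channel's lips: it cannot be lifted out. The lugs are short, the rails rough: 10 mm off the centre line it runs stiffly, 30 mm or more off it jams.
- push_wall (a point): Centre of the rear (-x) face of the carriage's push wall, the upright board at its rear end, 100 mm wide, 7 mm thick, from 24 to 54 mm above the table; 39 mm above the table, 65 mm behind the carriage's centre. Same axes as carriage_bed. Push here, towards +x: sliding takes 3 to 10 N, passing the ball 12 to 25 N.
- home (a point): Fixed point: where carriage_bed is when the carriage is home, the ball in its notch. x along the channel in the direction of pushing, y to its left, z up. The carriage starts 150 to 170 mm short of it; a hard stop is 2.5 mm past it.
- station: The scribing station, fixed: plywood base 350 x 170 mm, origin under its centre, 60 mm before home, same axes as home. Wooden rails along x with aluminium lips over them, the lips from 57 mm outwards either side of the centre line, tops 31 mm above the table. Above its middle stands the portal.
- portal_edge (a point): Middle of the lower front edge of the portal's aluminium beam, 140 mm above the table. The beam is 40 mm deep (along +x from here), 60 mm high, 199 mm wide, on posts 85 to 99 mm either side of the centre line. It overhangs the home carriage's push wall by 20 mm, so push with the tool tilted 30 degrees or more, fingers pointing forward under the beam.
- ball_seat (a point): Centre of the sprung steel ball, 20 mm in diameter, as it stands out of the channel's left (+y) rail by 7 mm, 18 mm above the table, beside home.
- ball (a joint): How far the sprung ball is pressed into the rail (m): 0 fully out, over 0.003 while a lug rides on it, near 0 again when it has dropped into the notch.
- lever (a joint): Angle of the lever (rad): 0 leaning back from the portal, 1.0 fully over towards it; it starts at 0 to 0.1, turns about a level axis along the station's y and stays where it is left. It needs under 3 N at the knob. It lowers the scribing head above home from 75 to 55 mm above the table.
- lever_tip (a point): Centre of the round black knob, 26 mm in diameter, on the lever beside the right rail. The pivot is 160 mm before and 170 mm to the right of home (in home's axes), 32 mm above the table; the lever is 60 mm long: the knob moves from 29 mm behind the pivot to 29 mm ahead of it, 85 to 92 mm above the table.
- slip_jar: Bystander: white-lidded jar, 64 mm in diameter, 90 mm high, origin under its centre; leave it.
- loop_tool: Bystander: modelling tool with a wooden handle, 160 mm long, lying on the table; leave it.
- sponge_block: Bystander: cork block 100 x 60 x 35 mm, origin under its centre; leave it.
- brush: Bystander: brush 170 mm long lying on the table; leave it.
- long_tile: The longer tile (see long_tile_mid); origin at the centre of its underside, 9 mm below long_tile_mid along its z; same axes.
Mind the look-alikes: they are no part of the job. Leave any orange or purple look-alike of the long_tile alone.

How it is judged:
By the outcome, as a careful person would: the job done as asked, in the order asked, and still so for the second after the job is handed in, with the robot touching nothing.
It also fails if it takes over 72 s, if anything falls off the work surface, if the arm or the gripper's body presses on something with over 40 N, if the wrist force passes 120 N, or if a joint passes its speed limit or range.

## Working session

There is one attempt and no reset: what is moved stays moved. The work goes in short steps, Python scripts to look and compute and a tool call to move; the robot and the scene stay as the last step left them, time stands still between calls to the robot, and variables do not carry over. Pictures are saved under pics/ and viewed, at most 10 in all, crops included, and the job is handed in when it is done.

Besides the shell and the picture viewer there is one more tool, called after "Emit:" in YAML: its name, and indented under it one key for each argument. apply_moves: Moves the arm, as the interface text tells. Shift numbers are shares of 20 cm and turn numbers shares of pi rad, none past 1 either way. Its arguments: {"type":"object","properties":{"commands":{"type":"array","items":{"type":"array","items":{"type":"array","items":{"type":"number"}}}},"force":{"type":"number"}},"required":["commands"]}

```bash
mkdir -p pics; ls
cat > h.py <<'E'
import numpy as np, cv2
from station import arm, viewer
def grab(n,f=None):
    d=viewer.grab_frame(n)
    if f: cv2.imwrite(f'pics/{f}.png',d['image']); np.savez(f'pics/{f}.npz',**d)
    return d
def ray(d,u,v):
    R=cv2.Rodrigues(np.array(d['rvec'],float))[0]; t=np.array(d['tvec'],float).ravel()
    p=cv2.undistortPoints(np.array([[[u,v]]],float),np.array(d['mtx'],float),None)[0,0]
    return -R.T@t, R.T@np.array([p[0],p[1],1.])
def onz(d,u,v,z):
    c,r=ray(d,u,v); return c+r*(z-c[2])/r[2]
def proj(d,P):
    return cv2.projectPoints(np.array(P,float).reshape(-1,3),np.array(d['rvec'],float),np.array(d['tvec'],float),np.array(d['mtx'],float),None)[0].reshape(-1,2)
E
python3 - <<'E'
from h import *
np.set_printoptions(precision=3,suppress=True)
a=grab('scene','s0');b=grab('top','t0')
for d in(a,b):
    c,r=ray(d,256,192);print(c,r,d['mtx'][0,0])
print(arm.get_state(), arm.tip_reach)
cv2.imwrite('pics/both.png',np.hstack([a['image'],b['image']])[:, :])
cv2.imwrite('pics/t0x.png',cv2.resize(b['image'],(800,600),interpolation=cv2.INTER_CUBIC))
cv2.imwrite('pics/s0x.png',cv2.resize(a['image'],(800,600),interpolation=cv2.INTER_CUBIC))
E
```

```text
pics
[1.209 0.823 1.489] [-0.403 -0.407 -0.82 ] 496.13075149917694
[0.347 0.154 1.222] [ 0.124  0.003 -0.992] 380.39120281167504
{'t': 0.1, 'q': array([-1.029,  0.359,  0.011, -0.   , -1.224, -0.288]), 'qd': array([-0.   , -0.   ,  0.002,  0.002,  0.001, -0.001]), 'joint_efforts': array([ -0.002, -58.416,  29.375,   7.015,   0.01 ,  -0.   ]), 'eef_pos': array([ 0.169, -0.653,  0.248]), 'ee_rot': array([ 3.14 , -0.   , -2.888]), 'force': array([-0.266,  0.486, -0.621]), 'moment': array([ 0.038,  0.01 , -0.027]), 'gripper_force': 0.0, 'width': 0.08777121781988366} 0.022
```

View pics/t0x.png

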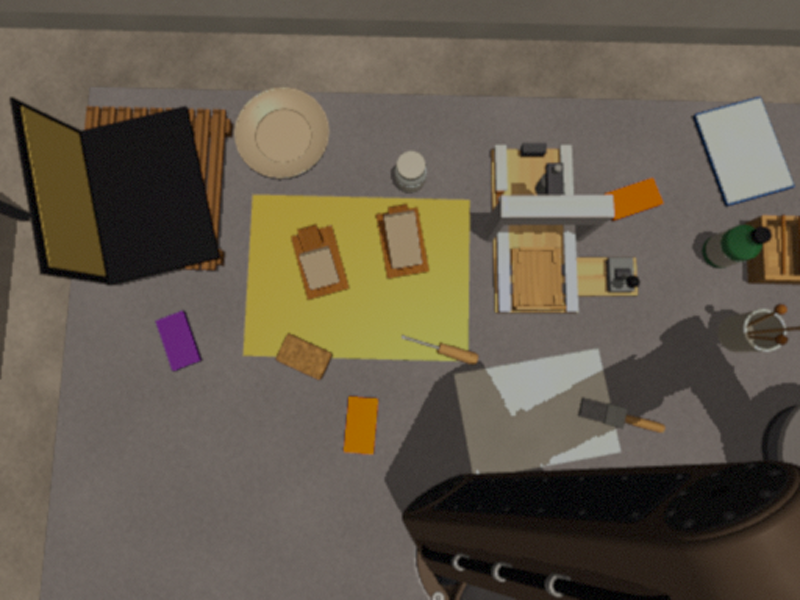

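View pics/s0x.png

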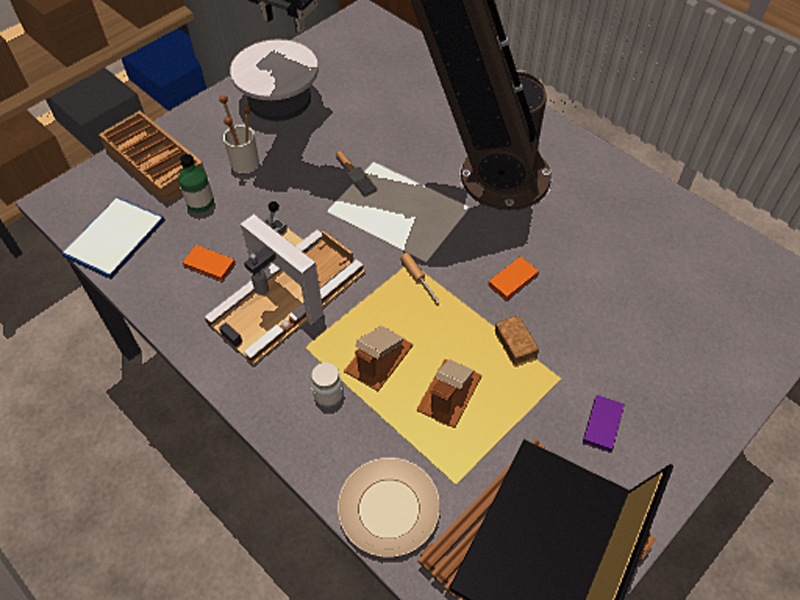

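Run:
```python
from h import *
np.set_printoptions(precision=3,suppress=True)
b=dict(np.load('pics/t0.npz')); a=dict(np.load('pics/s0.npz'))
s=.64
for n,u,v,z in [('longtile',404,240,.06),('short',320,266,.06),('carr',538,278,.03),('beamL',502,207,.2),('beamR',612,207,.2),('knob',633,281,.09),('jar',410,165,.09)]:
    print(n,onz(b,u*s,v*s,z))
# tile masks: beige in top image
im=b['image']; 
for n,(u,v) in dict(lt=(404,240),st=(320,268),lip=(570,170),bed=(540,280),clay=(285,135)).items():
    print(n,im[int(v*s),int(u*s)],cv2.cvtColor(im,cv2.COLOR_BGR2HSV)[int(v*s),int(u*s)])
cv2.imwrite('pics/c0.png',np.hstack([cv2.resize(b['image'][80:210,180:310],(400,400),interpolation=cv2.INTER_CUBIC),cv2.resize(b['image'][80:210,300:430],(400,400),interpolation=cv2.INTER_CUBIC)]))
```

```text
longtile [0.612 0.153 0.06 ]
short [0.556 0.318 0.06 ]
carr [ 0.547 -0.121  0.03 ]
beamL [ 0.644 -0.018  0.2  ]
beamR [ 0.649 -0.213  0.2  ]
knob [ 0.536 -0.29   0.09 ]
jar [0.757 0.145 0.09 ]
lt [104 134 153] [ 18  82 153]
st [104 133 153] [ 18  82 153]
lip [157 167 167] [ 30  15 167]
bed [ 71 124 162] [ 17 143 162]
clay [113 143 164] [ 18  79 164]
```

View pics/c0.png

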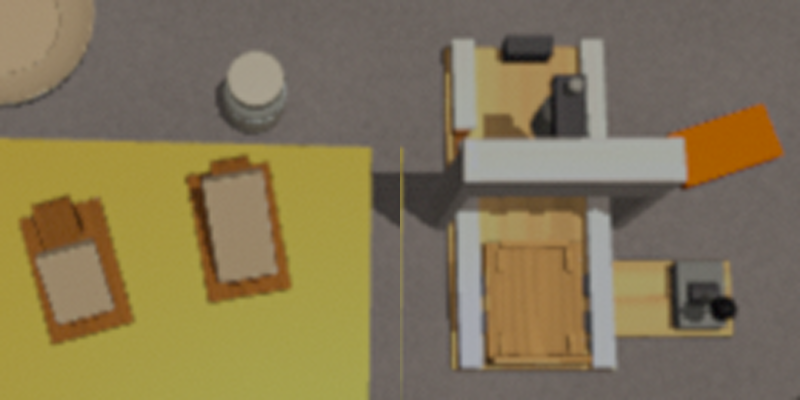

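Run:
```python
from h import *
np.set_printoptions(precision=4,suppress=True)
b=dict(np.load('pics/t0.npz')); a=dict(np.load('pics/s0.npz'))
h=cv2.cvtColor(b['image'],cv2.COLOR_BGR2HSV)
m=cv2.inRange(h,(12,60,120),(22,100,255))
mm=np.zeros_like(m);mm[120:190,230:285]=m[120:190,230:285]
c=max(cv2.findContours(mm,0,1)[0],key=cv2.contourArea);r=cv2.minAreaRect(c);box=cv2.boxPoints(r);print('tile top',r,box)
for z in(.06,.1):print(np.array([onz(b,*p,z) for p in box]))
# scene tile
h=cv2.cvtColor(a['image'],cv2.COLOR_BGR2HSV)
m=cv2.inRange(h,(12,45,100),(24,115,255)); mm=np.zeros_like(m); mm[200:260,215:270]=m[200:260,215:270]
print(a['image'][220,243],h[220,243],h[228,243])
cv2.imwrite('pics/sc.png',np.hstack([cv2.resize(a['image'][190:270,210:310],(400,320),interpolation=cv2.INTER_CUBIC),cv2.resize(a['image'][120:240,125:245],(400,320),interpolation=cv2.INTER_CUBIC)]))
# lips
h=cv2.cvtColor(b['image'],cv2.COLOR_BGR2HSV)
m=cv2.inRange(h,(0,0,140),(180,35,255)); mm=np.zeros_like(m); mm[85:205,310:400]=m[85:205,310:400]
for c in cv2.findContours(mm,0,1)[0]:
    if cv2.contourArea(c)>60:
        r=cv2.minAreaRect(c);print('white',r,'\n',np.array([onz(b,*p,.031) for p in cv2.boxPoints(r)]))
```

```text
tile top ((257.42999267578125, 153.00999450683594), (33.51686096191406, 19.233304977416992), 81.8698959350586) [[245.54 137.78]
 [264.58 135.06]
 [269.32 168.24]
 [250.28 170.96]]
[[0.662  0.1952 0.06  ]
 [0.6723 0.1358 0.06  ]
 [0.5669 0.1187 0.06  ]
 [0.5568 0.1775 0.06  ]]
[[0.6511 0.1938 0.1   ]
 [0.6611 0.1364 0.1   ]
 [0.5593 0.1199 0.1   ]
 [0.5496 0.1767 0.1   ]]
[115 145 174] [ 15  86 174] [14 88 58]
white ((322.5, 174.0), (50.0, 7.0), 90.0) 
 [[ 0.639  -0.0399  0.031 ]
 [ 0.6396 -0.0623  0.031 ]
 [ 0.4786 -0.0626  0.031 ]
 [ 0.4781 -0.0406  0.031 ]]
white ((365.22125244140625, 173.53114318847656), (51.199058532714844, 6.954439640045166), 87.70938873291016) 
 [[ 0.6454 -0.1734  0.031 ]
 [ 0.6469 -0.1957  0.031 ]
 [ 0.4822 -0.2002  0.031 ]
 [ 0.4808 -0.1783  0.031 ]]
white ((356.5, 115.5), (45.0, 71.0), 90.0) 
 [[ 0.8261 -0.0456  0.031 ]
 [ 0.8321 -0.2773  0.031 ]
 [ 0.6812 -0.2743  0.031 ]
 [ 0.6753 -0.0461  0.031 ]]
white ((320.4158935546875, 106.982666015625), (28.225507736206055, 6.327842712402344), 87.61405944824219) 
 [[ 0.8257 -0.0314  0.031 ]
 [ 0.8271 -0.0521  0.031 ]
 [ 0.7322 -0.0562  0.031 ]
 [ 0.7308 -0.0357  0.031 ]]
```

View pics/sc.png

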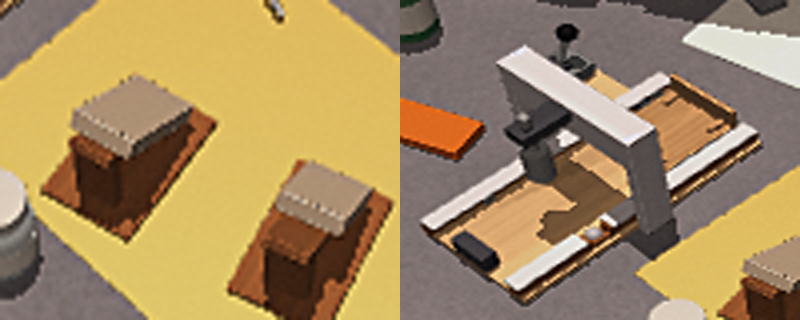

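Emit:
apply_moves:
  commands:
    - [[-1,0.15,0.25,0.05,0],[-1,0.15,0.25,0.05,0],[-1,0.1,0.25,0.05,0],[-1,0.1,0.25,0.05,0],[-1,0.1,0.25,0.05,0],[-1,0.1,0.25,0,0],[-1,0.1,0.25,0,0],[-1,0.1,0.25,0,0],[-1,0.1,0.25,0,0],[-1,0.1,0.25,0,0],[-1,0.1,0.25,0,0],[-1,0.1,0.25,0,0]]

```text
t: 1.3
eef_pos: [0.4049, -0.1049, 0.2931]
ee_rot: [3.142, 0.001, -2.888]
force: [1.7, -0.2, -0.7]
width: 0.0878
gripper_force: 0.0
```

Emit:
apply_moves:
  commands:
    - [[-1,0.1,0.2,0,-0.014],[-1,0.1,0.2,0,-0.014],[-1,0.1,0.2,0,0],[-1,0.1,0.2,0,0],[-1,0.1,0.2,0,0],[-1,0.1,0.2,0,0],[-1,0.1,0.1,0,0],[-1,0,0,0,0],[-1,0,0,0,0]]

```text
t: 2.2
eef_pos: [0.5447, 0.1534, 0.2918]
ee_rot: [-3.141, -0.002, -2.975]
force: [-0.7, 0.3, -0.3]
width: 0.0878
gripper_force: 0.0
```

Run:
```python
from h import *
np.set_printoptions(precision=4,suppress=True)
w=grab('wrist','w1'); c,r=ray(w,256,192);s=arm.get_state();print(c,r,s['eef_pos'],s['ee_rot'])
```

```text
[0.4634 0.1393 0.4289] [ 0.2935  0.0422 -0.9551] [0.5444 0.1528 0.2923] [-3.1412 -0.0013 -2.9757]
```

View pics/w1.png

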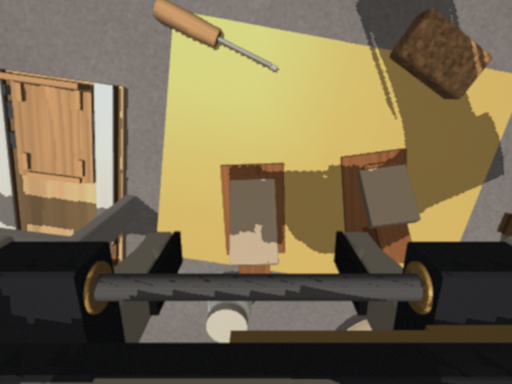

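Run:
```python
from h import *
from scipy.optimize import least_squares
np.set_printoptions(precision=4,suppress=True)
w=dict(np.load('pics/w1.npz'));b=dict(np.load('pics/t0.npz'))
h=cv2.cvtColor(w['image'],cv2.COLOR_BGR2HSV)
m=cv2.inRange(h,(5,0,40),(25,115,255));mm=np.zeros_like(m);mm[165:275,222:290]=m[165:275,222:290]
mm=cv2.morphologyEx(mm,cv2.MORPH_OPEN,np.ones((3,3)))
c=max(cv2.findContours(mm,0,1)[0],key=cv2.contourArea)
q=cv2.approxPolyDP(c,5,True).reshape(-1,2);print(cv2.contourArea(c),q,cv2.boundingRect(c))
pts=np.array([(229,180),(275,178),(278,263.5),(230,264)],float)
obj=np.array([(-.055,.03),(-.055,-.03),(.055,-.03),(.055,.03)])
obj=np.array([(-.055,-.03),(-.055,.03),(.055,.03),(.055,-.03)]) # image left = -y
T=np.array([[245.5,137.8],[264.6,135.1],[269.3,168.2],[250.3,171]]); Tobj=np.array([(.055,.03),(.055,-.03),(-.055,-.03),(-.055,.03)])
def P(p,o):
    x,y,z,a=p;ca,sa=np.cos(a),np.sin(a);s=np.deg2rad(35)
    ex=np.array([ca*np.cos(s),sa*np.cos(s),np.sin(s)]);ey=np.array([-sa,ca,0])
    return np.array([x,y,z])+o[:,:1]*ex+o[:,1:]*ey
f=lambda p:np.r_[(proj(w,P(p,obj))-pts).ravel(),(proj(b,P(p,Tobj))-T).ravel()]
r=least_squares(f,[.61,.155,.07,.166]);print('top face mid',r.x,r.fun)
a=r.x[3];s=np.deg2rad(35);n=np.array([-np.cos(a)*np.sin(s),-np.sin(a)*np.sin(s),np.cos(s)])
print('mid',r.x[:3]-.009*n)
f2=lambda p:f(p)[:8]
r=least_squares(f2,[.61,.155,.07,.166]);print('wrist only',r.x,r.fun)
```

```text
4094.0 [[274 179]
 [230 180]
 [229 263]
 [222 263]
 [222 273]
 [278 263]] (222, 178, 57, 96)
top face mid [0.6114 0.1574 0.0673 0.197 ] [ 0.4582 -0.3378 -0.3873  0.3178  0.3559 -0.439  -0.8282  0.3886 -0.5481
  0.5281 -0.1408 -0.0597 -0.3411 -0.4585 -0.0125 -0.0734]
mid [0.6164 0.1584 0.0599]
wrist only [0.6116 0.1575 0.0669 0.1992] [ 0.5065 -0.2228 -0.3907  0.3396  0.5086 -0.5137 -0.6153  0.4069]
```

Emit:
apply_moves:
  commands:
    - [[-1,0.18,0.014,0,0.01],[-1,0.18,0.014,-0.1,0],[-1,0,0,-0.2,0],[-1,0,0,-0.2,0],[-1,0,0,-0.2,0],[-1,0,0,-0.1,0],[-1,0,0,0,0],[-1,0,0,0,0]]

```text
t: 3.05
eef_pos: [0.6171, 0.158, 0.134]
ee_rot: [-3.141, 0.001, -2.945]
force: [0.3, -0.4, 1.0]
width: 0.0877
gripper_force: 0.0
```

Run:
```python
from h import *
np.set_printoptions(precision=4,suppress=True)
w=grab('wrist','w2');a=grab('scene','s2');s=arm.get_state();print(s['eef_pos'],s['ee_rot'],s['q'])
cv2.imwrite('pics/w2b.png',np.hstack([cv2.resize(w['image'],(400,300)),cv2.resize(a['image'][150:270,190:350],(400,300))]))
```

```text
[0.6179 0.1587 0.1351] [ 3.1408  0.0032 -2.9444] [ 0.5571  0.3864 -0.2219  0.0005 -0.9592 -1.9311]
```

View pics/w2b.png

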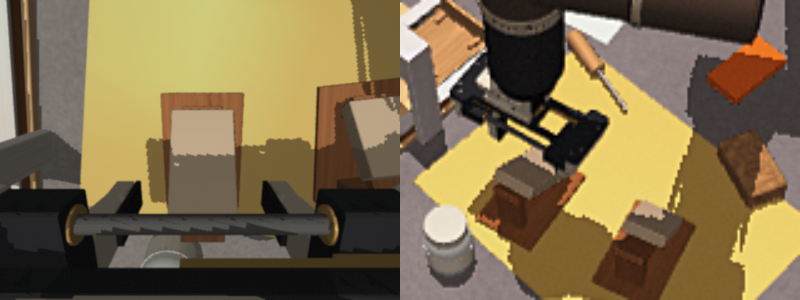

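Emit:
apply_moves:
  commands:
    - [[-1,0,0,-0.14,0],[-1,0,0,-0.14,0],[-1,0,0,0,0],[0.5,0,0,0,0],[0.5,0,0,0,0],[0.5,0,0,0,0],[0.5,0,0,0,0],[0.5,0,0,0,0],[0.5,0,0,0,0]]
  force: 15

```text
t: 4.05
eef_pos: [0.6175, 0.1589, 0.078]
ee_rot: [3.141, 0.002, -2.944]
force: [-1.5, -0.5, 6.8]
width: 0.0597
gripper_force: 15.0
```

Emit:
apply_moves:
  commands:
    - [[0.5,0,0,0.05,0],[0.5,0,0,0.1,0],[0.5,0,0,0.2,0],[0.5,0,0,0.2,0],[0.5,0,0,0.2,0],[0.5,0,0,0.1,0],[0.5,-0.05,0,0,-0.02],[0.5,-0.1,-0.15,0,-0.034],[0.5,-0.1,-0.2,0,0],[0.5,-0.05,-0.2,0,0],[0.5,0,-0.1,0,0],[0.5,0,0,0,0]]

```text
t: 5.25
eef_pos: [0.5559, 0.0263, 0.2475]
ee_rot: [3.141, -0.0, -3.116]
force: [-0.0, 0.4, -2.5]
width: 0.0598
gripper_force: 15.0
```

Run:
```python
from h import *
np.set_printoptions(precision=4,suppress=True)
w=grab('wrist','w3');a=grab('top','t3');s=arm.get_state();print(s['eef_pos'],s['ee_rot'],s['width'])
cv2.imwrite('pics/w3b.png',np.vstack([w['image'][:300],cv2.resize(a['image'][80:210,260:430],(512,392),interpolation=cv2.INTER_CUBIC)[:300]]))
```

```text
[0.5567 0.0282 0.2472] [ 3.1413  0.     -3.1153] 0.05997622835491435
```

View pics/w3b.png

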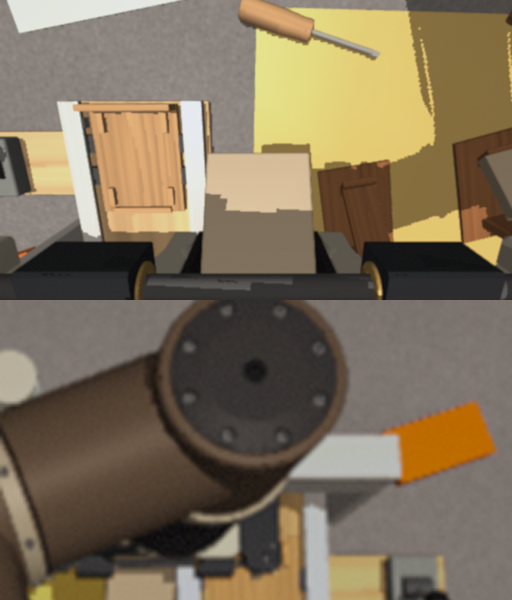

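Run:
```python
from h import *
np.set_printoptions(precision=4,suppress=True,linewidth=150)
w=dict(np.load('pics/w3.npz'));im=w['image'];h=cv2.cvtColor(im,cv2.COLOR_BGR2HSV)
m=cv2.inRange(h,(0,0,140),(180,40,255))
L=[];Rr=[]
for v in range(112,200,4):
    k=np.where(m[v,50:206])[0]+50
    # groups
    g=np.split(k,np.where(np.diff(k)>5)[0]+1); g=[(x[0],x[-1]) for x in g if len(x)>5]
    if v%12==4: print(v,g)
    if len(g)>=2: L.append((g[0][1]+.5,v));Rr.append((g[-1][0]-.5,v))
def fit(p):
    P=np.array([onz(w,*q,.031)[:2] for q in p]);c=np.polyfit(P[:,0],P[:,1],1);return c,P[[0,-1]]
for p in(L,Rr):
    c,P=fit(p);print('slope',c[0],'y@.55',np.polyval(c,.55),np.polyval(c,.71),P)
for u in(125,140,155):print(u,im[98:112,u].sum(1)//3,im[200:218,u].sum(1)//3)
for v in(150,165):print(v,im[v,86:106].sum(1)//3,im[v,168:192].sum(1)//3)
for z,v in((.054,103),(.024,110),(.024,212),(.030,208)):print(z,v,onz(w,140,v,z))
```

```text
112 [(np.int64(57), np.int64(79)), (np.int64(181), np.int64(201))]
124 [(np.int64(50), np.int64(81)), (np.int64(182), np.int64(202))]
136 [(np.int64(64), np.int64(83)), (np.int64(183), np.int64(202))]
148 [(np.int64(66), np.int64(85)), (np.int64(184), np.int64(203))]
160 [(np.int64(69), np.int64(87)), (np.int64(185), np.int64(204))]
172 [(np.int64(71), np.int64(89)), (np.int64(185), np.int64(204))]
184 [(np.int64(73), np.int64(91)), (np.int64(186), np.int64(205))]
196 [(np.int64(69), np.int64(93)), (np.int64(188), np.int64(204))]
slope 0.026575507867343397 y@.55 -0.17394540449810053 -0.16969332323932557 [[ 0.4949 -0.1753]
 [ 0.5936 -0.1732]]
slope 0.030896227013192744 y@.55 -0.06088298323561964 -0.055939586913508796 [[ 0.4921 -0.0624]
 [ 0.5908 -0.059 ]]
125 [139 136 133 150 162 145 147 164 170 169 168 164 143 122] [162 163 163 161 163 154 121 116 152 170 172 172 172 172 173 173 173 172]
140 [130 127 123 152 169 142 144 165 170 170 168 163 141 105] [155 155 155 156 157 149 120 118 153 171 172 171 173 179 184 184 183 184]
155 [144 137 130 152 165 138 144 168 171 171 168 161 136 101] [158 158 156 157 153 137 107 116 154 172 172 172 176 184 190 190 190 190]
150 [128  75  51  50  68  80  81  81  88 115 140 157 161 160 156 149 146 147 154 162] [166 161 159 160 158 154 149 152 161 169 163 130  97  85  85 123 199 231 233 232 233 233 233 232]
165 [228 224 175 106  62  62  79  87  88  85  87 107 140 159 163 160 157 151 146 146] [169 169 164 161 160 159 155 152 149 157 168 168 135  83  55  79 139 204 230 232 232 232 232 232]
0.054 103 [ 0.4828 -0.0983  0.054 ]
0.024 110 [ 0.4914 -0.1101  0.024 ]
0.024 212 [ 0.6159 -0.1214  0.024 ]
0.03 208 [ 0.6082 -0.1185  0.03  ]
```

Run:
```python
from h import *
w=dict(np.load('pics/w3.npz'));w1=dict(np.load('pics/w1.npz'))
A=cv2.resize(w['image'][92:222,60:210],None,fx=5,fy=4.6,interpolation=cv2.INTER_LANCZOS4)
cv2.imwrite('pics/z3.png',A);print(A.shape)
for z,v in((.054,101),(.054,105),(.054,110.5),(.03,205.5),(.024,205.5),(.012,208.5)):
    print(z,v,onz(w,130,v,z))
print(ray(w,0,0)[0])
```

```text
(598, 750, 3)
0.054 101 [ 0.48110457 -0.10849263  0.054     ]
0.054 105 [ 0.48509418 -0.10889416  0.054     ]
0.054 110.5 [ 0.49062942 -0.10945125  0.054     ]
0.03 205.5 [ 0.60521591 -0.13052727  0.03      ]
0.024 205.5 [ 0.60745032 -0.13313804  0.024     ]
0.012 208.5 [ 0.61606579 -0.13877692  0.012     ]
[0.47323883 0.02368043 0.38439559]
```

View pics/z3.png

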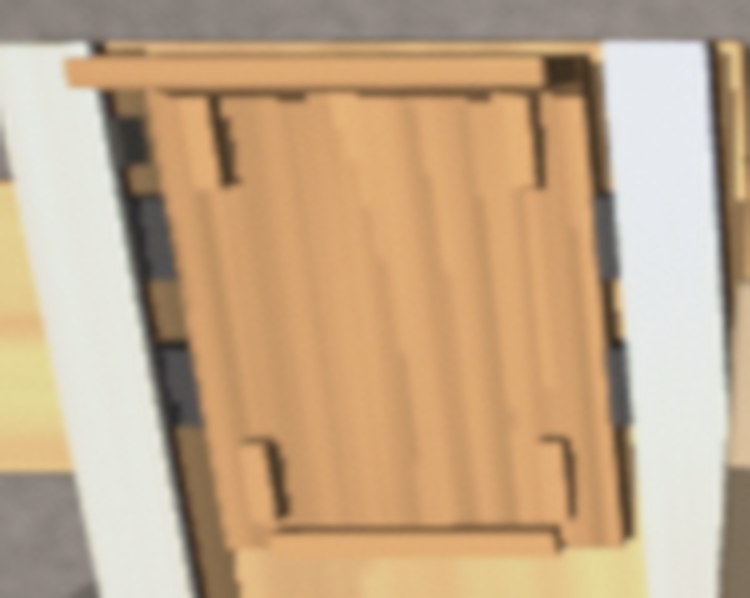

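Run:
```python
from h import *
np.set_printoptions(precision=4,suppress=True)
w=dict(np.load('pics/w3.npz'))
l=onz(w,96,157,.024);r=onz(w,180,157,.024);print(l,r,(l+r)/2, 'lineY',-.1174+.0287*((l+r)[0]/2-.55))
for px,py in ((218,95),(533,95),(270,440),(570,440)):
    print(onz(w,60+px/5,92+py/4.6,.03))
p=np.array([.5567,.0282,.2472]);a=-3.1153+np.pi
for dz in(-.018,):
  for th in(30,35,40):
    s=np.deg2rad(th);ex=np.array([np.cos(a)*np.cos(s),np.sin(a)*np.cos(s),np.sin(s)]);ey=np.array([-np.sin(a),np.cos(a),0]);n=np.cross(ex,ey)
    m=p+[0,0,dz]-.001*np.array([1,0,0])
    print(th,proj(w,[m-.055*ex-.03*ey+.009*n,m-.055*ex+.03*ey+.009*n]))
im=w['image'];print(im[145:160,[230,260,290]].sum(2).T//3);print(im[165,196:212].sum(1)//3,im[165,303:320].sum(1)//3)
```

```text
[ 0.5469 -0.1674  0.024 ] [ 0.5444 -0.0674  0.024 ] [ 0.5457 -0.1174  0.024 ] lineY -0.1175245852435611
[ 0.495 -0.149  0.03 ]
[ 0.4932 -0.0783  0.03  ]
[ 0.5827 -0.1475  0.03  ]
[ 0.5809 -0.0751  0.03  ]
30 [[209.9218 151.8853]
 [314.2517 151.7327]]
35 [[211.2108 153.7987]
 [312.7487 153.6505]]
40 [[212.4186 156.2922]
 [311.3424 156.1484]]
[[133 132 132 131 130 131 129 130 149 171 184 184 185 185 184]
 [187 185 185 185 186 185 181 166 161 175 182 183 185 184 185]
 [103 103 103 103 103 103 103 115 151 175 183 184 185 184 185]]
[231 231 231 231 231 231 231 227 176 109 127 163 181 185 185 186] [185 185 184 185 182 164 130 105 117 159 182 185 184 183 183 184 183]
```

Emit:
apply_moves:
  commands:
    - [[0.5,-0.02,-0.18,0,0],[0.5,0,-0.18,0,0],[0.5,0,-0.18,0,0],[0.5,0,-0.17,0,0],[0.5,0,0,-0.15,0],[0.5,0,0,-0.15,0],[0.5,0,0,-0.15,0],[0.5,0,0,-0.1,0],[0.5,0,0,0,0],[0.5,0,0,0,0]]

```text
t: 6.35
eef_pos: [0.5534, -0.1128, 0.1371]
ee_rot: [-3.141, -0.001, -3.113]
force: [0.6, -0.1, -1.5]
width: 0.0598
gripper_force: 15.0
```

Run:
```python
from h import *
np.set_printoptions(precision=4,suppress=True,linewidth=200)
w=grab('wrist','w4');a=grab('scene','s4');s=arm.get_state();print(s['eef_pos'],s['ee_rot'],s['width'])
cv2.imwrite('pics/w4b.png',np.hstack([w['image'][60:260,130:380].repeat(2,0).repeat(2,1)[:, :500],cv2.resize(a['image'][100:240,110:215],(300,400),interpolation=cv2.INTER_CUBIC)]))
```

```text
[ 0.5541 -0.1129  0.1383] [-3.1415  0.0021 -3.1131] 0.059833359344252435
```

View pics/w4b.png

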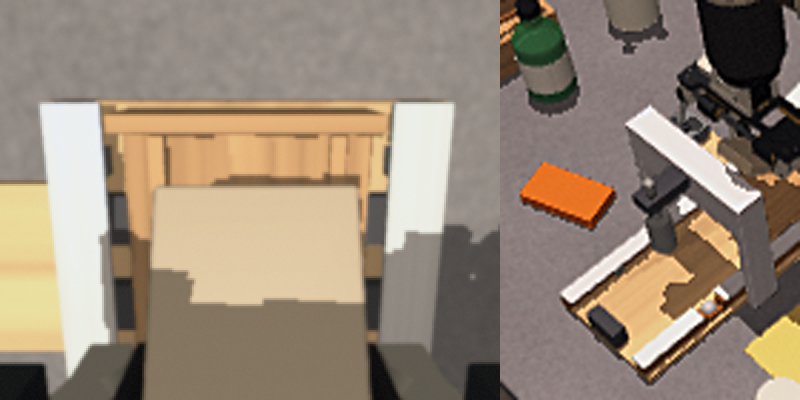

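Run:
```python
from h import *
np.set_printoptions(precision=4,suppress=True,linewidth=200)
w=dict(np.load('pics/w4.npz'));im=w['image'];g=im.sum(2)//3
print(g[156,200:214],g[156,304:320]);print(g[120,176:188],g[120,318:334])
m=lambda a,b,v,z:(onz(w,a,v,z),onz(w,b,v,z))
for a,b,v,z in((206.8,310.8,153.5,.096),(181.2,324.2,120,.054),(182.5,325.5,127,.031)):
    p,q=m(a,b,v,z);print(p,q,(p+q)/2)
for v in(115,130,140,150):
    k=np.where(cv2.inRange(cv2.cvtColor(im,cv2.COLOR_BGR2HSV)[v:v+1],(0,0,140),(180,45,255))[0,140:370])[0]+140
    gp=np.split(k,np.where(np.diff(k)>3)[0]+1);gp=[(x[0],x[-1]) for x in gp if len(x)>8];print(v,gp)
print(g[105:135,250])
```

```text
[168 165 160 156 157 159 152 159 180 191 193 192 193 192] [193 192 191 183 170 163 169 175 177 165 129 101  93  95  95  95]
[238 240 237 207 141 120 156 175 178 176 178 177] [175 175 175 176 175 161 128 108 142 208 232 234 234 234 235 235]
[ 0.5036 -0.1448  0.096 ] [ 0.5019 -0.0838  0.096 ] [ 0.5027 -0.1143  0.096 ]
[ 0.4881 -0.1691  0.054 ] [ 0.4853 -0.0688  0.054 ] [ 0.4867 -0.119   0.054 ]
[ 0.4952 -0.1739  0.031 ] [ 0.4921 -0.0624  0.031 ] [ 0.4936 -0.1182  0.031 ]
115 [(np.int64(148), np.int64(179)), (np.int64(327), np.int64(369))]
130 [(np.int64(140), np.int64(180)), (np.int64(326), np.int64(369))]
140 [(np.int64(140), np.int64(181)), (np.int64(325), np.int64(369))]
150 [(np.int64(153), np.int64(182)), (np.int64(325), np.int64(369))]
[143 142 143 143 135 134 157 172 151 108  78  89 141 173 178 178 177 177 176 173 168 151 163 179 182 182 181 181 182 181]
```

Emit:
apply_moves:
  commands:
    - [[0.5,-0.005,-0.022,-0.1,0],[0.5,0,0,-0.1,0],[0.5,0,0,-0.07,0],[0.5,0,0,0,0],[0.5,0,0,0,0],[0.5,0,0,0,0]]

```text
t: 7.05
eef_pos: [0.553, -0.1176, 0.0844]
ee_rot: [-3.142, 0.002, -3.114]
force: [-0.2, 0.1, -2.5]
width: 0.0598
gripper_force: 15.0
```

Emit:
apply_moves:
  commands:
    - [[0.5,0,0,0,0],[0.5,0,0,0,0],[0.5,0,0,-0.015,0],[0.5,0,0,-0.015,0],[0.5,0,0,-0.015,0],[0.5,0,0,-0.015,0],[0.5,0,0,0,0]]
  force: 5

```text
t: 7.75
eef_pos: [0.5515, -0.1178, 0.0702]
ee_rot: [3.142, -0.001, -3.114]
force: [0.3, 0.2, -1.1]
width: 0.0597
gripper_force: 5.0
```

Emit:
apply_moves:
  commands:
    - [[0.5,0,0,-0.015,0],[0.5,0,0,-0.015,0],[0.5,0,0,-0.015,0],[0.5,0,0,-0.015,0],[0.5,0,0,-0.015,0],[0.5,0,0,-0.01,0],[0.5,0,0,0,0],[0.5,0,0,0,0]]

```text
t: 8.55
eef_pos: [0.5514, -0.1178, 0.0535]
ee_rot: [3.142, -0.001, -3.114]
force: [0.3, -0.0, -2.1]
width: 0.0602
gripper_force: 5.0
```

Run:
```python
from h import *
np.set_printoptions(precision=4,suppress=True,linewidth=200)
w=grab('wrist','w5');a=grab('scene','s5');s=arm.get_state();print(s['eef_pos'],s['force'],s['width'])
g=w['image'].sum(2)//3
print(g[110:180:1,256]);print(g[170,180:220],g[170,290:340])
```

```text
[ 0.5516 -0.1178  0.0537] [ 0.3202 -0.6768 -1.9983] 0.0600901358196864
[142 141 141 140 140 141 141 142 138 118 110 140 164 176 176 150 109  82  74  70  70  70  69  82 125 157 171 174 175 175 173 174 173 172 171 171 171 168 147 106  93 138 182 205 215 217 217 217 217
 217 216 216 216 216 215 216 216 216 215 215 215 216 215 216 216 215 215 216 215 215]
[166 166 164 161 158 154 156 169 178 179 180 179 179 179 179 180 176 165 172 200 216 220 221 220 221 221 221 220 220 220 221 220 220 220 220 220 219 219 219 220] [212 212 211 212 212 211 211 210 211 210 211 211 211 210 211 210 210 210 210 210 210 209 209 210 211 210 203 183 149 112  86 103 153 175 178 176 176 176 176 177 176 175 170 163 160 159 158 156 157
 160]
```

Emit:
apply_moves:
  commands:
    - [[0.5,0,0,-0.01,0],[0.5,0,0,-0.01,0],[0.5,0,0,0,0],[0.5,0,0,0,0]]

```text
t: 9.05
eef_pos: [0.5517, -0.1177, 0.0497]
ee_rot: [3.142, -0.001, -3.114]
force: [-0.1, -0.1, -2.4]
width: 0.06
gripper_force: 5.0
```

Run:
```python
from h import *
np.set_printoptions(precision=4,suppress=True,linewidth=200)
w=grab('wrist','w6');s=arm.get_state();print(s['eef_pos'],s['force'],s['width'])
g=w['image'].sum(2)//3
print(g[125:165,256],g[180,190:220],g[180,300:330])
for z in(.042,.046,.05,.055):print(z,onz(w,256,151,z),onz(w,198.5,180,z)-onz(w,318,180,z))
print('wall',onz(w,256,133.5,.054),onz(w,256,148,.054))
```

```text
[ 0.5516 -0.1178  0.0497] [ 0.2987 -0.0566 -1.2318] 0.05996031706891329
[151 110  84  75  71  70  70  70  75 102 140 167 174 176 175 175 174 175 173 173 172 171 171 166 146 109  86  96 141 181 200 210 212 212 211 212 212 212 211 211] [179 179 179 179 179 179 179 178 189 207 213 214 214 214 214 214 214 213 214 214 214 213 214 213 213 213 214 213 213 213] [206 206 206 205 205 206 205 206 207 206 205 206 206 206 207 207 206 195 177 152 115  88 114 158 175 177 176 176 177 177]
0.042 [ 0.4938 -0.1208  0.042 ] [ 0.0016 -0.0584  0.    ]
0.046 [ 0.4931 -0.1208  0.046 ] [ 0.0015 -0.0568  0.    ]
0.05 [ 0.4925 -0.1208  0.05  ] [ 0.0015 -0.0552  0.    ]
0.055 [ 0.4916 -0.1208  0.055 ] [ 0.0014 -0.0532  0.    ]
wall [ 0.4842 -0.121   0.054 ] [ 0.4905 -0.1208  0.054 ]
```

Emit:
apply_moves:
  commands:
    - [[0.5,0,0,-0.008,0],[0.5,0,0,0,0],[-0.3,0,0,0,0],[-0.42,0,0,0,0],[-0.42,0,0,0,0],[-0.42,0,0,0,0],[-0.42,0,0,0.02,0],[-0.42,0,0,0.05,0],[-0.42,0,0,0.15,0],[-0.42,0,0,0.2,0],[-0.42,-0.1,0,0.2,0],[-0.42,-0.1,0,0.1,0]]
  force: 3

```text
t: 10.3
eef_pos: [0.513, -0.1179, 0.1965]
ee_rot: [-3.141, 0.005, -3.113]
force: [0.2, 0.6, 0.6]
width: 0.0618
gripper_force: 0.0
```

Run:
```python
from h import *
np.set_printoptions(precision=4,suppress=True,linewidth=200)
w=grab('wrist','w7');s=arm.get_state();print(s['eef_pos'],s['force'],s['width'],s['q'])
hs=cv2.cvtColor(w['image'],cv2.COLOR_BGR2HSV)
cv2.imwrite('pics/w7b.png',w['image'].repeat(1,0))
P=[.549,-.1174];a=.0287
c=np.array([[ -.055,.03],[-.055,-.03],[.055,-.03],[.055,.03]])@np.array([[1,a],[-a,1]])+P
print('expected tile corners',proj(w,np.c_[c,np.full(4,.042)]))
```

```text
[ 0.5109 -0.118   0.1987] [-3.3123 -0.2277  1.0048] 0.06214319753372324 [ 0.148   0.1473 -0.3951  0.0007 -1.0215 -1.6915]
expected tile corners [[288.897  164.2362]
 [227.011  164.2848]
 [230.2485 264.2058]
 [285.8301 264.1776]]
```

View pics/w7b.png

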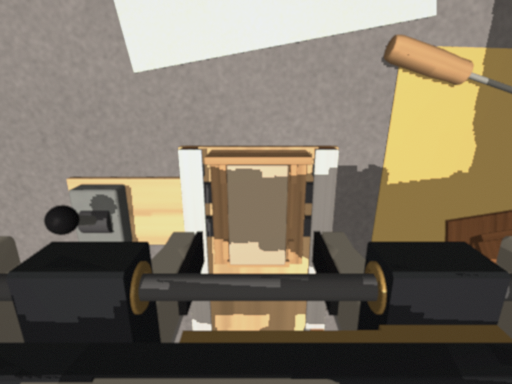

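Emit:
apply_moves:
  commands:
    - [[1,0,0,0.25,0],[1,0,0,0.25,0],[1,0,0,0.25,0],[1,0.25,0,0,0],[1,0.25,0,0,0],[1,0.25,0,0,0],[1,0.25,0,0,0],[1,0.25,0,0,0],[1,0.25,0,0,0],[1,0.25,0,0,0],[1,0.25,0,0,0],[1,0.25,0,0,0]]

```text
t: 11.55
eef_pos: [0.9387, -0.1169, 0.3396]
ee_rot: [-3.139, 0.008, -3.114]
force: [2.8, -1.1, 1.5]
width: 0.0006
gripper_force: 0.0
```

```bash
python3 -c "
from h import *
np.set_printoptions(precision=3,suppress=True);s=arm.get_state();print(s['q'],s['eef_pos'],s['ee_rot'])"
```

```text
[ 0.081  0.921  1.211  0.003 -1.853 -1.624] [ 0.939 -0.117  0.34 ] [-3.139  0.008 -3.114]
```

Emit:
apply_moves:
  commands:
    - [[1,0.25,0,0,0],[1,0.25,0,0,0],[1,0.25,0,0,0],[1,0,0,0,0]]

```text
t: 11.95
eef_pos: [1.0002, -0.1054, 0.2914]
ee_rot: [-3.118, 0.092, -3.112]
force: [0.5, -0.1, -0.9]
width: 0.0005
gripper_force: 0.0
```

```bash
python3 -c "
from h import *
np.set_printoptions(precision=3,suppress=True);s=arm.get_state();print(s['q'],s['eef_pos'],s['ee_rot'])"
```

```text
[ 0.098  0.998  1.249  0.03  -1.732 -1.633] [ 1.    -0.105  0.291] [-3.118  0.092 -3.112]
```

Emit:
apply_moves:
  commands:
    - [[1,0.25,0,0.25,0],[1,0.25,0,0.25,0],[1,0.25,0,0.25,0],[1,0.25,0,0.25,0]]

```text
t: 12.35
eef_pos: [1.0161, -0.0944, 0.379]
ee_rot: [-3.085, 0.24, -3.107]
force: [-0.2, 0.5, 0.3]
width: 0.0004
gripper_force: 0.0
```

```bash
python3 -c "
from h import *
np.set_printoptions(precision=3,suppress=True);s=arm.get_state();print(s['q'],s['eef_pos'],s['ee_rot'])"
```

```text
[ 0.124  0.924  1.252  0.078 -1.664 -1.65 ] [ 1.016 -0.094  0.379] [-3.085  0.24  -3.107]
```

Emit:
apply_moves:
  commands:
    - [[1,-0.25,0,0,0],[1,-0.25,0,0,0],[1,-0.25,0,0,0]]

```text
t: 12.65
eef_pos: [0.9024, -0.0934, 0.3768]
ee_rot: [-3.085, 0.236, -3.107]
force: [1.7, 0.6, 1.6]
width: 0.0005
gripper_force: 0.0
```

```bash
python3 -c "
from h import *
np.set_printoptions(precision=3,suppress=True);s=arm.get_state();print(s['q'],s['eef_pos'],s['ee_rot'])"
```

```text
[ 0.142  0.594  0.613  0.084 -1.363 -1.693] [ 0.902 -0.093  0.377] [-3.085  0.236 -3.107]
```

```bash
cat > kin.py <<'E'
import numpy as np
from scipy.optimize import least_squares
D=np.array([[.359,.0115,-1.224,.6745,.2485],[.3864,-.2219,-.9592,.638,.1351],[.1473,-.3951,-1.0215,.5244,.1987],[.921,1.211,-1.853,.946,.340],[.998,1.249,-1.732,1.0057,.2914],[.924,1.252,-1.664,1.0205,.379],[.594,.613,-1.363,.907,.377]])
def fk(k,q2,q3,q5):
    L2,d,L3,h,Lt,a=k;f=q2-q3;t=np.pi/2-(f-q5)
    return a+L2*np.sin(q2+d)+L3*np.cos(f)+Lt*np.sin(t), h+L2*np.cos(q2+d)-L3*np.sin(f)-Lt*np.cos(t), t
def res(k): r,z,_=fk(k,D[:,0],D[:,1],D[:,2]); return np.r_[r-D[:,3],z-D[:,4]]
S=least_squares(res,[.3,.1,.3,.3,.2,0]);k=S.x
def ik(r,z,t):
    g=lambda q:np.array(fk(k,*q))-[r,z,t]
    s=least_squares(g,[.3,-.3,-.6]);return s.x,abs(s.fun).max()
E
python3 - <<'E'
from kin import *
np.set_printoptions(precision=3,suppress=True)
print(k,abs(S.fun).max())
for t in(0,.5,.6,.7,.8,.9):
  for r in(.5,.63): print(t,r,*ik(r-.022*np.sin(t),.04+.022*np.cos(t),t))
E
```

```text
[ 0.591  0.036  0.483  0.227  0.357 -0.003] 0.010926582031869025
0 0.5 [ 0.292 -0.575 -0.705] 4.382050278195493e-13
0 0.63 [ 0.457 -0.293 -0.821] 1.7041923427996153e-14
0.5 0.5 [ 0.154 -0.968  0.051] 4.866137368053636e-09
0.5 0.63 [ 0.306 -0.713 -0.051] 1.3399573117744978e-11
0.6 0.5 [ 0.171 -1.046  0.246] 2.5368596112684827e-13
0.6 0.63 [ 0.31  -0.791  0.13 ] 1.6491408239005523e-10
0.7 0.5 [ 0.216 -1.122  0.467] 1.7420109799104466e-10
0.7 0.63 [ 0.33  -0.865  0.324] 2.6326163471424024e-14
0.8 0.5 [ 0.299 -1.195  0.723] 2.8171909249863347e-15
0.8 0.63 [ 0.371 -0.933  0.534] 3.6796232727454026e-11
0.9 0.5 [ 0.432 -1.265  1.026] 2.187179604096201e-11
0.9 0.63 [ 0.436 -0.995  0.76 ] 8.351884073221072e-09
```

Emit:
apply_moves:
  commands:
    - [[1,0.25,-0.05,0.1,0],[1,0.25,-0.05,0.1,0],[1,0.25,-0.05,0.25,0],[1,0.25,-0.05,0.25,0],[1,0.25,-0.05,0.25,0],[1,0.25,-0.05,0.25,0],[1,0.25,-0.05,0.25,0]]

```text
t: 13.35
eef_pos: [1.0098, -0.1249, 0.4932]
ee_rot: [-3.038, 0.399, -3.094]
force: [0.3, -0.4, -0.5]
width: 0.0007
gripper_force: 0.0
```

Run:
```python
from h import *
np.set_printoptions(precision=3,suppress=True,linewidth=180);s=arm.get_state();print(s['q'],s['eef_pos'],s['ee_rot'])
a=dict(np.load('pics/s0.npz'));im=a['image']
H=np.array([.713,-.1127]);ex=np.array([1,.0287]);ey=np.array([-.0287,1])
for z in(.06,.09,.12,.17):
    X=np.arange(-.10,-.025,.005)
    P=[np.r_[H+x*ex+.099*ey,z] for x in X]
    uv=proj(a,P).round().astype(int)
    print(z,[tuple(im[v,u]) .__str__().replace('np.uint8','') for u,v in uv])
```

```text
[ 0.11   0.827  1.252  0.127 -1.603 -1.625] [ 1.01  -0.125  0.493] [-3.038  0.399 -3.094]
0.06 ['((136), (140), (148))', '((69), (74), (89))', '((11), (20), (37))', '((20), (29), (49))', '((88), (88), (95))', '((77), (78), (85))', '((75), (77), (86))', '((73), (75), (84))', '((76), (77), (84))', '((78), (81), (88))', '((71), (74), (83))', '((79), (81), (87))', '((81), (83), (92))', '((77), (78), (85))', '((31), (39), (56))', '((28), (39), (56))']
0.09 ['((217), (221), (230))', '((213), (218), (227))', '((212), (217), (225))', '((213), (218), (229))', '((77), (79), (88))', '((70), (74), (80))', '((73), (74), (82))', '((75), (77), (86))', '((74), (76), (85))', '((75), (77), (86))', '((76), (78), (85))', '((73), (75), (83))', '((75), (79), (86))', '((74), (76), (84))', '((103), (105), (115))', '((100), (103), (113))']
0.12 ['((84), (132), (189))', '((82), (129), (188))', '((82), (130), (188))', '((86), (138), (199))', '((60), (101), (150))', '((71), (70), (76))', '((73), (73), (81))', '((73), (76), (83))', '((78), (78), (87))', '((75), (76), (84))', '((72), (75), (83))', '((76), (78), (87))', '((77), (74), (81))', '((71), (67), (70))', '((131), (200), (244))', '((134), (201), (237))']
0.17 ['((85), (136), (193))', '((84), (136), (194))', '((88), (141), (199))', '((92), (149), (211))', '((81), (90), (109))', '((72), (71), (77))', '((74), (77), (83))', '((75), (77), (85))', '((74), (77), (84))', '((75), (77), (86))', '((71), (74), (83))', '((72), (74), (83))', '((76), (78), (86))', '((70), (69), (74))', '((110), (158), (208))', '((114), (171), (224))']
```

Emit:
apply_moves:
  commands:
    - [[1,-0.25,0,0,0.01],[1,-0.25,0,0,0],[1,-0.25,0,0,0],[1,-0.25,0,0,0],[1,-0.25,0,0,0],[1,-0.25,0,-0.05,0],[1,-0.25,0,-0.1,0],[1,-0.25,0,-0.1,0],[1,-0.25,0,-0.15,0],[1,-0.25,0,-0.15,0],[1,-0.2,0,-0.2,0],[1,-0.15,0,-0.2,0]]

```text
t: 14.55
eef_pos: [0.5009, -0.1239, 0.3207]
ee_rot: [-3.041, 0.402, -3.075]
force: [-0.2, -0.4, 0.0]
width: 0.0007
gripper_force: 0.0
```

```bash
cat >> h.py <<'E'
from scipy.spatial.transform import Rotation as Ro
def geo():
    s=arm.get_state();R=Ro.from_euler('xyz',s['ee_rot']).as_matrix();d=R[:,2];p=np.array(s['eef_pos'])
    print('q',s['q'],'tcp',p,'rpy',s['ee_rot']);print('tip',p+.022*d,'d',d,'toolx',R[:,0],'tooly',R[:,1],'tilt',np.arccos(-d[2]),'F',s['force'],'t',s['t'])
np.set_printoptions(precision=3,suppress=True,linewidth=180)
E
python3 -c "
from h import *
geo()
from kin import ik
print(ik(.452,.053,.39),ik(.6,.053,.39))"
```

```text
q [ 0.258 -0.202 -0.61   0.243 -0.801 -1.921] tcp [ 0.501 -0.124  0.321] rpy [-3.041  0.402 -3.075]
tip [ 0.51  -0.126  0.301] d [ 0.395 -0.075 -0.916] toolx [-0.918 -0.061 -0.391] tooly [-0.027  0.995 -0.093] tilt 0.41369848461583136 F [-0.235 -0.374  0.029] t 14.55
(array([ 0.125, -0.962, -0.093]), np.float64(1.7391848378123242e-10)) (array([ 0.306, -0.674, -0.201]), np.float64(1.7576010091779892e-12))
```

```bash
cat > kin.py <<'E'
import numpy as np
from scipy.optimize import least_squares
from scipy.spatial.transform import Rotation as Ro
# q1 q2 q3 q4 q5 | x y z | r p y
D=np.array([[-1.029,.359,.0115,0,-1.224,.169,-.653,.2485,3.14,0,-2.888],
[.5571,.3864,-.2219,.0005,-.9592,.6179,.1587,.1351,3.1408,.0032,-2.9444],
[.148,.1473,-.3951,.0007,-1.0215,.5109,-.118,.1987,-3.141,.005,-3.113],
[.081,.921,1.211,.003,-1.853,.939,-.117,.340,-3.139,.008,-3.114],
[.098,.998,1.249,.03,-1.732,1.0,-.105,.291,-3.118,.092,-3.112],
[.124,.924,1.252,.078,-1.664,1.016,-.094,.379,-3.085,.24,-3.107],
[.142,.594,.613,.084,-1.363,.902,-.093,.377,-3.085,.236,-3.107],
[.258,-.202,-.61,.243,-.801,.501,-.124,.321,-3.041,.402,-3.075]])
def fk(k,q):
    L2,d2,L3,h,Lt,a,o,q10=k;q1,q2,q3,q4,q5=q;f=q2-q3
    W=np.array([a+L2*np.sin(q2+d2)+L3*np.cos(f),-o,h+L2*np.cos(q2+d2)-L3*np.sin(f)])
    F=np.array([np.cos(f),0,-np.sin(f)]);U=np.array([np.sin(f),0,np.cos(f)]);Rt=np.array([0,-1.,0])
    d=np.cos(q5)*F+np.sin(q5)*(np.cos(q4)*U-np.sin(q4)*Rt)
    Z=Ro.from_euler('z',q1+q10);return Z.apply(W+Lt*d),Z.apply(d)
def res(k):
    o=[]
    for r in D:
        p,d=fk(k,r[:5]);dm=Ro.from_euler('xyz',r[8:]).as_matrix()[:,2]
        o+=list(p-r[5:8])+list(.3*(d-dm))
    return o
S=least_squares(res,[.3,.1,.3,.3,.2,0,.19,0]);k=S.x
lo=np.array([-3.07,-1.43,-1.02,-3.03,-3.05]);hi=np.array([3.07,2.12,1.25,1.67,0])
def ik(P,d,q0,bound=True):
    g=lambda q:np.r_[(fk(k,q)[0]-P)*3,fk(k,q)[1]-d]
    s=least_squares(g,np.clip(q0,lo+1e-3,hi-1e-3),bounds=(lo,hi)) if bound else least_squares(g,q0)
    return s.x,fk(k,s.x)[0]-P,np.arccos(min(1,fk(k,s.x)[1]@d))
E
python3 - <<'E'
from kin import *
np.set_printoptions(precision=3,suppress=True,linewidth=150)
print(k,abs(S.fun).max())
xw=.654
for th in(.5,.6,.7,.8):
  for az in(.03,.2,.35):
    d=np.array([np.sin(th)*np.cos(az),np.sin(th)*np.sin(az),-np.cos(th)])
    T=np.array([xw-.009,-.1155,.028]);P=T-.022*d
    for q0 in([.2,.3,-.7,-2.8,-.3],[.2,.3,-.7,0,-.1]):
        print(th,az,*ik(P,d,q0))
E
```

```text
[ 0.611  0.082  0.506  0.256  0.381 -0.083  0.187 -0.004] 0.010056675705133022
0.5 0.03 [ 0.113  0.348 -0.698 -3.03  -0.   ] [-0.001 -0.003 -0.004] 0.046125009482220904
0.5 0.03 [ 0.152  0.337 -0.686  0.846 -0.076] [0. 0. 0.] 0.0
0.5 0.2 [ 0.077  0.352 -0.658 -0.754 -0.089] [ 0. -0. -0.] 0.0
0.5 0.2 [ 0.077  0.352 -0.658 -0.754 -0.089] [0. 0. 0.] 0.0
0.5 0.35 [ 0.015  0.371 -0.62  -1.    -0.191] [-0.  0.  0.] 1.4901161193847656e-08
0.5 0.35 [ 0.015  0.371 -0.62  -1.    -0.191] [ 0. -0.  0.] 0.0
0.6 0.03 [ 0.101  0.347 -0.741 -3.03  -0.11 ] [ 0.001 -0.005  0.001] 0.05083841220385631
0.6 0.03 [ 0.161  0.325 -0.715  1.67  -0.072] [ 0.004 -0.     0.008] 0.05745853574470011
0.6 0.2 [ 0.066  0.356 -0.732 -2.54  -0.137] [-0. -0. -0.] 0.0
0.6 0.2 [ 0.066  0.356 -0.732 -2.54  -0.137] [ 0. -0.  0.] 0.0
0.6 0.35 [-0.012  0.378 -0.685 -1.861 -0.212] [-0. -0. -0.] 0.0
0.6 0.35 [-0.012  0.378 -0.685 -1.861 -0.212] [-0.  0. -0.] 0.0
0.7 0.03 [ 0.085  0.367 -0.809 -3.03  -0.297] [ 0.001 -0.008  0.001] 0.06610096762634773
0.7 0.03 [ 0.173  0.308 -0.719  1.67  -0.092] [0.008 0.    0.02 ] 0.14137101638097685
0.7 0.2 [ 0.055  0.376 -0.801 -2.828 -0.315] [-0. -0. -0.] 0.0
0.7 0.2 [ 0.055  0.376 -0.801 -2.828 -0.315] [-0. -0.  0.] 1.4901161193847656e-08
0.7 0.35 [-0.04   0.4   -0.744 -2.31  -0.341] [ 0. -0.  0.] 0.0
0.7 0.35 [-0.04   0.4   -0.744 -2.31  -0.341] [ 0. -0.  0.] 0.0
0.8 0.03 [ 0.069  0.404 -0.87  -3.03  -0.497] [ 0.001 -0.01   0.001] 0.07852507327125156
0.8 0.03 [ 0.192  0.29  -0.726  1.67  -0.12 ] [0.012 0.002 0.032] 0.22526714118773453
0.8 0.2 [ 0.043  0.414 -0.862 -2.904 -0.511] [ 0. -0.  0.] 0.0
0.8 0.2 [ 0.043  0.414 -0.862 -2.904 -0.511] [-0. -0. -0.] 0.0
0.8 0.35 [-0.069  0.437 -0.795 -2.49  -0.507] [ 0. -0.  0.] 1.4901161193847656e-08
0.8 0.35 [-0.069  0.437 -0.795 -2.49  -0.507] [-0. -0. -0.] 0.0
```

Run:
```python
from kin import *
np.set_printoptions(precision=3,suppress=True,linewidth=150)
d=np.array([.395,-.075,-.916]);d/=np.linalg.norm(d)
for x in(.44,.47,.52,.6):
    print(x,*ik(np.array([x,-.118+.0287*(x-.467),.053]),d,[.25,.1,-.9,.3,-.2]))
```

```text
0.44 [ 0.35   0.09  -1.02   1.083 -0.227] [ 0.003 -0.001  0.001] 0.009930608348848506
0.47 [ 0.33   0.129 -0.972  1.092 -0.224] [ 0. -0.  0.] 0.0
0.52 [ 0.285  0.194 -0.867  0.934 -0.228] [0. 0. 0.] 0.0
0.6 [ 0.236  0.291 -0.698  0.695 -0.259] [ 0. -0.  0.] 0.0
```

Emit:
apply_moves:
  commands:
    - [[1,-0.1,0.01,0,0],[1,-0.1,0.01,0,0],[1,-0.1,0.01,0,0],[1,0,0,-0.2,0],[1,0,0,-0.2,0],[1,0,0,-0.2,0],[1,0,0,-0.2,0],[1,0,0,0,0]]

```text
t: 15.35
eef_pos: [0.4483, -0.1207, 0.1652]
ee_rot: [-3.05, 0.386, -3.076]
force: [-0.3, -0.6, 1.0]
width: 0.0004
gripper_force: 0.0
```

```bash
python3 -c "
from h import *
geo()"
```

```text
q [ 0.252 -0.14  -1.013  0.458 -0.369 -2.177] tcp [ 0.448 -0.121  0.165] rpy [-3.05   0.386 -3.076]
tip [ 0.457 -0.122  0.145] d [ 0.38  -0.067 -0.923] toolx [-0.924 -0.061 -0.376] tooly [-0.031  0.996 -0.085] tilt 0.3960180699586571 F [-0.281 -0.611  0.985] t 15.35
```

Emit:
apply_moves:
  commands:
    - [[1,0,0,-0.15,0],[1,0,0,-0.15,0],[1,0,0,-0.1,0],[1,0,0,0,0]]

```text
t: 15.75
eef_pos: [0.4605, -0.1349, 0.1079]
ee_rot: [-3.089, 0.348, -3.08]
force: [-0.3, -0.5, 0.9]
width: 0.0005
gripper_force: 0.0
```

```bash
python3 -c "
from h import *
geo()"
```

```text
q [ 0.159  0.017 -1.014  0.412 -0.216 -2.066] tcp [ 0.461 -0.135  0.108] rpy [-3.089  0.348 -3.08 ]
tip [ 0.468 -0.136  0.087] d [ 0.343 -0.032 -0.939] toolx [-0.938 -0.058 -0.341] tooly [-0.044  0.998 -0.05 ] tilt 0.3517953970970698 F [-0.305 -0.54   0.873] t 15.75
```

Emit:
apply_moves:
  commands:
    - [[1,-0.08,0.05,0,0],[1,-0.08,0.05,-0.05,0],[1,-0.08,0.05,-0.05,0],[1,0,0,0,0]]

```text
t: 16.15
eef_pos: [0.4241, -0.1163, 0.1058]
ee_rot: [-3.125, 0.324, -3.08]
force: [0.6, 0.6, 0.5]
width: 0.0006
gripper_force: 0.0
```

```bash
python3 -c "
from h import *
geo()"
```

```text
q [ 0.233 -0.041 -1.015  0.252 -0.289 -1.975] tcp [ 0.424 -0.116  0.106] rpy [-3.125  0.324 -3.08 ]
tip [ 0.431 -0.116  0.085] d [ 0.319  0.003 -0.948] toolx [-0.946 -0.059 -0.318] tooly [-0.056  0.998 -0.016] tilt 0.3243734190894432 F [0.598 0.556 0.519] t 16.15
```

Emit:
apply_moves:
  commands:
    - [[1,-0.02,0.03,-0.1,0],[1,-0.02,0.03,-0.1,0],[1,-0.02,0.03,-0.06,0],[1,0,0,0,0]]

```text
t: 16.55
eef_pos: [0.4228, -0.1107, 0.0632]
ee_rot: [3.125, 0.299, -3.08]
force: [-0.6, 0.4, 0.6]
width: 0.0003
gripper_force: 0.0
```

```bash
python3 -c "
from h import *
geo()"
```

```text
q [ 0.219  0.068 -1.016  0.156 -0.192 -1.875] tcp [ 0.423 -0.111  0.063] rpy [ 3.125  0.299 -3.08 ]
tip [ 0.429 -0.11   0.042] d [ 0.293  0.035 -0.956] toolx [-0.954 -0.059 -0.294] tooly [-0.066  0.998  0.016] tilt 0.29912227670107233 F [-0.595  0.421  0.581] t 16.55
```

Emit:
apply_moves:
  commands:
    - [[1,0,-0.025,-0.02,-0.012],[1,0.05,-0.02,-0.02,0],[1,0.08,0,0,0],[1,0.04,0,0,0],[1,0.04,0,0,0],[1,0.05,0.001,0,0],[1,0.05,0.002,0,0],[1,0.05,0.001,0,0]]

```text
t: 17.35
eef_pos: [0.4943, -0.1211, 0.0561]
ee_rot: [3.12, 0.293, -3.118]
force: [-6.9, -1.0, 4.6]
width: 0.0006
gripper_force: 3.3
```

```bash
python3 -c "
from h import *
geo()"
```

```text
q [ 0.159  0.197 -0.84   0.075 -0.241 -1.773] tcp [ 0.494 -0.121  0.056] rpy [ 3.12   0.293 -3.118]
tip [ 0.501 -0.12   0.035] d [ 0.288  0.028 -0.957] toolx [-0.957 -0.022 -0.289] tooly [-0.029  0.999  0.02 ] tilt 0.29369243394740735 F [-6.872 -0.971  4.644] t 17.35
```

Emit:
apply_moves:
  commands:
    - [[1,0.05,0.003,0,0],[1,0.05,0.003,0,0],[1,0.05,0.002,0,0],[1,0.05,0.002,0,0],[1,0.05,0.002,0,0],[1,0.05,0.002,0,0],[1,0.05,0.002,0,0],[1,0.05,0.002,0,0],[1,0.05,0.002,0,0],[1,0.04,0.002,0,0],[1,0,0,0,0]]

```text
t: 18.45
eef_pos: [0.5939, -0.1164, 0.0563]
ee_rot: [3.12, 0.295, -3.118]
force: [-1.0, -0.3, 0.2]
width: 0.0004
gripper_force: 0.2
```

```bash
python3 -c "
from h import *
geo()"
```

```text
q [ 0.136  0.325 -0.62   0.035 -0.33  -1.71 ] tcp [ 0.594 -0.116  0.056] rpy [ 3.12   0.295 -3.118]
tip [ 0.6   -0.116  0.035] d [ 0.29   0.028 -0.957] toolx [-0.956 -0.023 -0.291] tooly [-0.03   0.999  0.02 ] tilt 0.29594484728412357 F [-1.027 -0.295  0.226] t 18.45
```

Emit:
apply_moves:
  commands:
    - [[1,-0.15,0,0,0],[1,-0.2,0,0.05,0],[1,-0.1,0,0.2,0],[1,0,0,0.25,-0.04],[1,0,0,0.25,-0.04],[1,0,0,0.25,-0.04],[1,0,0,0.25,-0.03],[1,0.1,0,0.25,0],[1,0.2,0,0.2,0],[1,0.25,0,0,0],[1,0.25,0,0,0],[1,0.25,0,0,0]]

```text
t: 19.65
eef_pos: [0.7096, -0.1162, 0.3891]
ee_rot: [3.119, 0.298, 2.694]
force: [0.2, 0.3, 1.0]
width: 0.0007
gripper_force: 0.0
```

Emit:
apply_moves:
  commands:
    - [[1,0.25,0,0,0],[1,0.25,0,0,0],[1,0.25,0,0,0],[1,0.25,0,0,0],[1,0.25,0,0.1,0],[1,0.25,0,0.25,0],[1,0.25,0,0.25,0],[1,0.25,0,0.25,0],[1,0.25,0,0.25,0],[1,0.25,0,0.25,0]]

```text
t: 20.65
eef_pos: [1.0118, -0.1066, 0.4968]
ee_rot: [3.092, 0.417, 2.69]
force: [-0.2, -0.2, -0.2]
width: 0.0
gripper_force: 0.0
```

```bash
python3 -c "
from h import *
geo()"
```

```text
q [ 0.148  0.836  1.251  0.188 -1.608 -2.117] tcp [ 1.012 -0.107  0.497] rpy [3.092 0.417 2.69 ]
tip [ 1.02  -0.109  0.477] d [ 0.385 -0.132 -0.913] toolx [-0.823  0.399 -0.405] tooly [0.418 0.907 0.046] tilt 0.41950784901834903 F [-0.174 -0.199 -0.196] t 20.65
```

Emit:
apply_moves:
  commands:
    - [[1,0.25,0.05,0.1,0],[1,0.25,0.05,0.1,0],[1,0.25,0.05,0.1,0],[1,0.25,0.05,0.1,0],[1,0.25,0.05,0.1,0],[1,0.25,0.05,0.1,0],[1,0.25,0.05,0.1,0],[1,0.25,0.05,0.1,0]]

```text
t: 21.45
eef_pos: [1.1419, -0.0265, 0.4953]
ee_rot: [2.992, 0.692, 2.657]
force: [0.1, -0.3, 0.3]
width: 0.0006
gripper_force: 0.0
```

```bash
python3 -c "
from h import *
geo()"
```

```text
q [ 0.233  0.926  1.251  0.323 -1.266 -2.231] tcp [ 1.142 -0.026  0.495] rpy [2.992 0.692 2.657]
tip [ 1.156 -0.03   0.479] d [ 0.628 -0.162 -0.761] toolx [-0.681  0.359 -0.638] tooly [0.376 0.919 0.115] tilt 0.7056917263373401 F [ 0.094 -0.339  0.33 ] t 21.45
```

Emit:
apply_moves:
  commands:
    - [[1,0.25,0.05,0.1,0],[1,0.25,0.05,0.1,0],[1,0.25,0.05,0.1,0]]

```text
t: 21.75
eef_pos: [1.186, -0.0016, 0.4957]
ee_rot: [2.94, 0.792, 2.633]
force: [-0.5, 0.2, -0.3]
width: 0.0006
gripper_force: 0.0
```

Run:
```python
from h import *
geo()
from kin import *
s=arm.get_state();R=Ro.from_euler('xyz',s['ee_rot'])
bn=np.arctan2(-R.as_matrix()[0,1],R.as_matrix()[1,1]);print('bnormal',bn)
for tgt in(.03,.06):
    d=Ro.from_euler('z',tgt-bn).apply(R.as_matrix()[:,2])
    for xw in(.60,.63,.654):
        T=np.array([xw-.008,-.1155,.030]);print(tgt,xw,d,*ik(T-.022*d,d,[.05,.4,-.85,-2.8,-.4]))
    for Q in([.50,-.1,.2],[.55,-.1,.12],[.57,-.12,.06]): print(Q,*ik(np.array(Q),d,[.05,.2,-.85,-2.8,-.4]))
```

```text
q [ 0.252  0.965  1.251  0.38  -1.135 -2.278] tcp [ 1.186 -0.002  0.496] rpy [2.94  0.792 2.633]
tip [ 1.202 -0.005  0.481] d [ 0.707 -0.165 -0.688] toolx [-0.613  0.342 -0.712] tooly [0.353 0.925 0.141] tilt 0.8119113529682355 F [-0.52   0.222 -0.324] t 21.75
bnormal -0.36418348761119596
0.03 0.6 [ 0.716  0.119 -0.688] [ 0.081  0.378 -0.991 -3.03  -0.611] [ 0. -0.  0.] 0.0004609375874013842
0.03 0.63 [ 0.716  0.119 -0.688] [ 0.075  0.396 -0.93  -3.015 -0.568] [-0. -0. -0.] 0.0
0.03 0.654 [ 0.716  0.119 -0.688] [ 0.07   0.412 -0.88  -3.    -0.535] [-0. -0.  0.] 2.1073424255447017e-08
[0.5, -0.1, 0.2] [ 0.162 -0.117 -1.02  -3.015 -0.13 ] [ 0.004 -0.003  0.003] 0.01877443230875396
[0.55, -0.1, 0.12] [ 0.128  0.157 -1.016 -3.03  -0.415] [ 0.    -0.002  0.   ] 0.015344350600100512
[0.57, -0.12, 0.06] [ 0.077  0.336 -0.997 -3.019 -0.576] [ 0. -0.  0.] 1.4901161193847656e-08
0.06 0.6 [ 0.712  0.141 -0.688] [ 0.052  0.382 -0.978 -2.954 -0.604] [ 0. -0.  0.] 1.4901161193847656e-08
0.06 0.63 [ 0.712  0.141 -0.688] [ 0.048  0.4   -0.917 -2.935 -0.562] [ 0. -0.  0.] 2.1073424255447017e-08
0.06 0.654 [ 0.712  0.141 -0.688] [ 0.045  0.415 -0.869 -2.92  -0.53 ] [ 0. -0. -0.] 0.0
[0.5, -0.1, 0.2] [ 0.136 -0.107 -1.02  -2.789 -0.153] [ 0.002 -0.002  0.002] 0.011262775141906229
[0.55, -0.1, 0.12] [ 0.128  0.158 -1.017 -3.014 -0.418] [ 0. -0.  0.] 2.1073424255447017e-08
[0.57, -0.12, 0.06] [ 0.049  0.34  -0.985 -2.939 -0.57 ] [ 0. -0.  0.] 2.1073424255447017e-08
```

```bash
cat > sim.py <<'E'
from h import *
from kin import *
def run(segs,q=None,every=4):
    s=arm.get_state();q=np.array(s['q'][:5]);P=np.array(s['eef_pos']);d=Ro.from_euler('xyz',s['ee_rot']).as_matrix()[:,2]
    for (Pt,yaw,n) in segs:
        P0=P.copy();
        for i in range(n):
            P=P0+(np.array(Pt)-P0)*(i+1)/n;d=Ro.from_euler('z',yaw/n).apply(d)
            q,e,a=ik(P,d,q)
            if (i+1)%every==0 or i==n-1:print(P,'az %.2f'%np.arctan2(d[1],d[0]),'q',q,'err %.3f %.3f'%(np.linalg.norm(e),a))
E
python3 - <<'E'
from sim import *
for m in ([.5,-.1,.26],[.54,-.1,.22],[.54,-.1,.18]):
    print('--',m);run([([.6,0,.45],0,12),([.55,-.08,.4],1.5,12),(m,0,6),(m,-1.08,12),([.57,-.12,.07],0,6)],every=6)
E
```

```text
-- [0.5, -0.1, 0.26]
[ 0.893 -0.001  0.473] az -0.23 q [ 0.406  0.227  0.023  0.657 -0.777] err 0.000 0.000
[0.6  0.   0.45] az -0.23 q [ 0.78  -0.285 -0.569  0.838 -0.969] err 0.000 0.000
[ 0.575 -0.04   0.425] az 0.52 q [ 0.031 -0.182 -0.538 -0.683 -0.576] err 0.000 0.000
[ 0.55 -0.08  0.4 ] az 1.27 q [-0.303  0.186 -0.183 -0.845 -1.325] err 0.000 0.000
[ 0.5  -0.1   0.26] az 1.27 q [-0.369  0.26  -0.397 -0.897 -1.183] err 0.000 0.000
[ 0.5  -0.1   0.26] az 0.73 q [-0.291  0.037 -0.7   -1.178 -0.736] err 0.000 0.000
[ 0.5  -0.1   0.26] az 0.19 q [ 0.163 -0.235 -0.964 -0.658 -0.037] err 0.000 0.000
[ 0.57 -0.12  0.07] az 0.19 q [ 0.053  0.314 -0.983 -2.941 -0.542] err 0.000 0.000
-- [0.54, -0.1, 0.22]
[ 0.893 -0.001  0.473] az -0.23 q [ 0.406  0.227  0.023  0.657 -0.777] err 0.000 0.000
[0.6  0.   0.45] az -0.23 q [ 0.78  -0.285 -0.569  0.838 -0.969] err 0.000 0.000
[ 0.575 -0.04   0.425] az 0.52 q [ 0.031 -0.182 -0.538 -0.683 -0.576] err 0.000 0.000
[ 0.55 -0.08  0.4 ] az 1.27 q [-0.303  0.186 -0.183 -0.845 -1.325] err 0.000 0.000
[ 0.54 -0.1   0.22] az 1.27 q [-0.343  0.346 -0.362
[... 271 characters left out ...]
000 0.000
-- [0.54, -0.1, 0.18]
[ 0.893 -0.001  0.473] az -0.23 q [ 0.406  0.227  0.023  0.657 -0.777] err 0.000 0.000
[0.6  0.   0.45] az -0.23 q [ 0.78  -0.285 -0.569  0.838 -0.969] err 0.000 0.000
[ 0.575 -0.04   0.425] az 0.52 q [ 0.031 -0.182 -0.538 -0.683 -0.576] err 0.000 0.000
[ 0.55 -0.08  0.4 ] az 1.27 q [-0.303  0.186 -0.183 -0.845 -1.325] err 0.000 0.000
[ 0.54 -0.1   0.18] az 1.27 q [-0.343  0.393 -0.39  -0.956 -1.092] err 0.000 0.000
[ 0.54 -0.1   0.18] az 0.73 q [-0.262  0.201 -0.711 -1.393 -0.668] err 0.000 0.000
[ 0.54 -0.1   0.18] az 0.19 q [ 0.137  0.    -0.988 -2.959 -0.232] err 0.000 0.000
[ 0.57 -0.12  0.07] az 0.19 q [ 0.053  0.314 -0.983 -2.941 -0.542] err 0.000 0.000
```

Emit:
apply_moves:
  commands:
    - [[1,-0.25,0,0,0],[1,-0.25,0,0,0],[1,-0.25,0,0,0],[1,-0.25,0,-0.02,0],[1,-0.25,0,-0.02,0],[1,-0.25,0,-0.02,0],[1,-0.25,0,-0.02,0.04],[1,-0.25,0,-0.02,0.04],[1,-0.25,0,-0.02,0.04],[1,-0.2,0,-0.02,0.04],[1,-0.2,0,0,0.04],[1,-0.1,0,0,0.04]]

```text
t: 22.95
eef_pos: [0.7429, -0.0095, 0.4753]
ee_rot: [2.957, 0.787, -3.031]
force: [0.3, -2.0, -0.5]
width: 0.0007
gripper_force: 0.0
```

```bash
python3 -c "
from h import *
geo()"
```

```text
q [ 0.174  0.033 -0.047 -0.216 -0.709 -1.451] tcp [ 0.743 -0.01   0.475] rpy [ 2.957  0.787 -3.031]
tip [ 0.758 -0.004  0.46 ] d [ 0.672  0.259 -0.694] toolx [-0.702 -0.078 -0.708] tooly [-0.238  0.963  0.13 ] tilt 0.8036650847108655 F [ 0.282 -1.96  -0.46 ] t 22.95
```

Emit:
apply_moves:
  commands:
    - [[1,-0.2,-0.1,0,0.04],[1,-0.2,-0.1,0,0.04],[1,-0.2,-0.1,0,0.04],[1,-0.2,-0.1,0,0],[1,-0.2,-0.05,-0.1,0],[1,-0.06,0,-0.2,0],[1,0,0,-0.2,0],[1,0,0,-0.2,0],[1,0,0,-0.2,0],[1,0,0,-0.2,0],[1,0,0,-0.2,0]]

```text
t: 24.05
eef_pos: [0.5508, -0.0965, 0.2078]
ee_rot: [2.969, 0.771, -2.712]
force: [0.8, -0.2, -0.8]
width: 0.0
gripper_force: 0.0
```

```bash
python3 -c "
from sim import *
geo()
P=arm.get_state()['eef_pos']
run([(P,-.57,8),([.56,-.125,.07],0,8)],every=2)"
```

```text
q [-0.346  0.112 -0.338 -0.903 -0.876 -0.207] tcp [ 0.551 -0.096  0.208] rpy [ 2.969  0.771 -2.712]
tip [ 0.563 -0.087  0.192] d [ 0.552  0.442 -0.707] toolx [-0.652 -0.299 -0.697] tooly [-0.52   0.846  0.123] tilt 0.7859423909445292 F [ 0.78  -0.197 -0.778] t 24.05
[ 0.551 -0.096  0.208] az 0.53 q [-0.136  0.08  -0.774 -1.464 -0.459] err 0.000 0.000
[ 0.551 -0.096  0.208] az 0.39 q [-0.036  0.025 -0.843 -1.684 -0.302] err 0.000 0.000
[ 0.551 -0.096  0.208] az 0.25 q [ 0.09  -0.028 -0.903 -2.203 -0.142] err 0.000 0.000
[ 0.551 -0.096  0.208] az 0.11 q [ 0.153 -0.051 -0.922 -3.03  -0.083] err 0.006 0.040
[ 0.553 -0.104  0.173] az 0.11 q [ 0.132  0.026 -0.949 -3.03  -0.187] err 0.005 0.037
[ 0.555 -0.111  0.139] az 0.11 q [ 0.111  0.109 -0.97  -3.03  -0.292] err 0.005 0.034
[ 0.558 -0.118  0.104] az 0.11 q [ 0.091  0.197 -0.985 -3.03  -0.396] err 0.004 0.030
[ 0.56  -0.125  0.07 ] az 0.11 q [ 0.072  0.288 -0.994 -3.03  -0.497] err 0.004 0.027
```

Run:
```python
from h import *
import kin
from kin import *
s=arm.get_state();print(fk(kin.k,s['q'][:5]),s['eef_pos'])
# UR-like: refit with full per-joint: offsets at wrist
kin.D=np.vstack([D,np.r_[s['q'][:5],s['eef_pos'],s['ee_rot']],
 [.252,-.14,-1.013,.458,-.369,.448,-.121,.165,-3.05,.386,-3.076],[.136,.325,-.62,.035,-.33,.594,-.116,.056,3.12,.295,-3.118],
 [.252,.965,1.251,.38,-1.135,1.186,-.002,.496,2.94,.792,2.633],[.174,.033,-.047,-.216,-.709,.743,-.01,.475,2.957,.787,-3.031]])
r=np.array(res(kin.k)).reshape(-1,6);print(r)
```

```text
(array([ 0.608, -0.176,  0.366]), array([ 0.554,  0.44 , -0.707])) [ 0.551 -0.096  0.208]
[[ 0.005 -0.003  0.006  0.    -0.    -0.   ]
 [-0.001  0.002 -0.005  0.    -0.     0.   ]
 [ 0.003  0.004  0.01   0.001  0.     0.   ]
 [-0.008  0.     0.008 -0.     0.    -0.   ]
 [-0.006 -0.    -0.001 -0.    -0.    -0.   ]
 [ 0.003 -0.001 -0.003  0.    -0.     0.   ]
 [ 0.01  -0.    -0.005 -0.    -0.001 -0.   ]
 [-0.005 -0.008 -0.009 -0.    -0.001 -0.   ]
 [ 0.057 -0.079  0.158  0.001 -0.001 -0.   ]
 [-0.057 -0.035 -0.039 -0.    -0.    -0.   ]
 [-0.007  0.001 -0.014  0.    -0.     0.   ]
 [ 0.031 -0.015 -0.055 -0.    -0.001 -0.   ]
 [ 0.029  0.007  0.082  0.    -0.001 -0.   ]]
```

```bash
cat > patch.py <<'E'
import re
s=open('kin.py').read()
a=s.index('def fk');b=s.index('def res')
new='''D=np.vstack([D,[-.346,.112,-.338,-.903,-.876,.551,-.0965,.2078,2.969,.771,-2.712],[.252,-.14,-1.013,.458,-.369,.448,-.121,.165,-3.05,.386,-3.076],[.136,.325,-.62,.035,-.33,.594,-.116,.056,3.12,.295,-3.118],[.252,.965,1.251,.38,-1.135,1.186,-.002,.496,2.94,.792,2.633],[.174,.033,-.047,-.216,-.709,.743,-.01,.475,2.957,.787,-3.031],
[.219,.068,-1.016,.156,-.192,.423,-.111,.063,3.125,.299,-3.08],[.159,.197,-.84,.075,-.241,.494,-.121,.056,3.12,.293,-3.118],[.148,.836,1.251,.188,-1.608,1.012,-.107,.497,3.092,.417,2.69]])
def fk(k,q):
    L2,d2,L3,h,Lt,a,o,q10,o2,eu,o3=k;q1,q2,q3,q4,q5=q;f=q2-q3
    F=np.array([np.cos(f),0,-np.sin(f)]);U=np.array([np.sin(f),0,np.cos(f)]);Rt=np.array([0,-1.,0])
    U1=np.cos(q4)*U-np.sin(q4)*Rt;R1=np.sin(q4)*U+np.cos(q4)*Rt
    d=np.cos(q5)*F+np.sin(q5)*U1;u2=-np.sin(q5)*F+np.cos(q5)*U1
    W=np.array([a+L2*np.sin(q2+d2),-o,h+L2*np.cos(q2+d2)])+L3*F+eu*U+o2*R1+o3*u2
    Z=Ro.from_euler('z',q1+q10);return Z.apply(W+Lt*d),Z.apply(d)
'''
s=s[:a]+new+s[b:]
s=s.replace('[.3,.1,.3,.3,.2,0,.19,0]','[.6,.1,.5,.25,.38,-.05,.1,0,.1,0,0]')
open('kin.py','w').write(s)
E
python3 patch.py
python3 - <<'E'
from sim import *
print(k,abs(S.fun).max());print(np.array(S.fun).reshape(-1,6)[:,:3])
P=arm.get_state()['eef_pos']
run([(P,-.57,8),([.57,-.125,.07],0,8)],every=2)
E
```

```text
[ 0.602  0.001  0.464  0.199  0.356 -0.001  0.     0.     0.192 -0.     0.   ] 0.0007956035685413275
[[ 0.    -0.    -0.   ]
 [ 0.     0.    -0.   ]
 [ 0.    -0.    -0.   ]
 [-0.001 -0.    -0.   ]
 [ 0.     0.     0.   ]
 [ 0.     0.     0.001]
 [ 0.    -0.001 -0.   ]
 [-0.    -0.    -0.   ]
 [-0.    -0.    -0.   ]
 [ 0.     0.     0.   ]
 [ 0.    -0.     0.   ]
 [ 0.    -0.    -0.   ]
 [-0.     0.001  0.   ]
 [-0.001  0.    -0.   ]
 [ 0.     0.     0.   ]
 [-0.     0.    -0.   ]]
[ 0.551 -0.096  0.208] az 0.53 q [-0.287  0.058 -0.403 -0.891 -0.727] err 0.000 0.000
[ 0.551 -0.096  0.208] az 0.39 q [-0.19   0.006 -0.477 -0.835 -0.55 ] err 0.000 0.000
[ 0.551 -0.096  0.208] az 0.25 q [-0.015 -0.043 -0.594 -0.644 -0.311] err 0.000 0.000
[ 0.551 -0.096  0.208] az 0.11 q [ 0.161 -0.064 -0.838 -0.133 -0.007] err 0.006 0.041
[ 0.556 -0.104  0.173] az 0.11 q [ 0.129  0.011 -0.767 -0.401 -0.   ] err 0.003 0.018
[ 0.56  -0.111  0.139] az 0.11 q [-0.021  0.085 -0.621 -0.823 -0.122] err 0.000 0.000
[ 0.565 -0.118  0.104] az 0.11 q [-0.204  0.169 -0.543 -1.156 -0.237] err 0.000 0.000
[ 0.57  -0.125  0.07 ] az 0.11 q [-0.34   0.256 -0.519 -1.382 -0.315] err 0.000 0.000
```

Run:
```python
from sim import *
run([([.55,-.11,.10],0,5),([.55,-.118,.1],-.5,6),([.56,-.119,.0465],0,4),([.64,-.1165,.0465],0,6)],every=2)
```

```text
[ 0.551 -0.102  0.165] az 0.68 q [-0.381  0.182 -0.359 -0.965 -0.846] err 0.000 0.000
[ 0.55  -0.107  0.122] az 0.68 q [-0.417  0.259 -0.374 -1.03  -0.822] err 0.000 0.000
[ 0.55 -0.11  0.1 ] az 0.68 q [-0.436  0.3   -0.379 -1.063 -0.812] err 0.000 0.000
[ 0.55  -0.113  0.1  ] az 0.51 q [-0.413  0.254 -0.44  -1.124 -0.675] err 0.000 0.000
[ 0.55  -0.115  0.1  ] az 0.34 q [-0.369  0.21  -0.495 -1.179 -0.523] err 0.000 0.000
[ 0.55  -0.118  0.1  ] az 0.18 q [-0.294  0.174 -0.542 -1.213 -0.349] err 0.000 0.000
[ 0.555 -0.118  0.073] az 0.18 q [-0.365  0.242 -0.532 -1.35  -0.382] err 0.000 0.000
[ 0.56  -0.119  0.046] az 0.18 q [-0.43   0.313 -0.529 -1.478 -0.416] err 0.000 0.000
[ 0.587 -0.118  0.046] az 0.18 q [-0.385  0.334 -0.485 -1.452 -0.388] err 0.000 0.000
[ 0.613 -0.117  0.046] az 0.18 q [-0.342  0.357 -0.44  -1.418 -0.362] err 0.000 0.000
[ 0.64  -0.117  0.046] az 0.18 q [-0.301  0.38  -0.396 -1.377 -0.337] err 0.000 0.000
```

Emit:
apply_moves:
  commands:
    - [[1,0,-0.02,-0.2,0],[1,0,-0.02,-0.2,0],[1,0,-0.02,-0.14,0],[1,0,-0.02,0,-0.04],[1,0,-0.02,0,-0.04],[1,0,-0.01,0,-0.04],[1,0,0,0,-0.04],[1,0,0,0,0],[1,0,0,0,0]]

```text
t: 24.95
eef_pos: [0.5513, -0.1175, 0.1003]
ee_rot: [2.962, 0.771, 3.07]
force: [0.8, -0.4, 0.2]
width: 0.0004
gripper_force: 0.0
```

```bash
python3 -c "
from sim import *
geo()"
```

```text
q [-0.299  0.176 -0.538 -1.215 -0.357 -0.206] tcp [ 0.551 -0.117  0.1  ] rpy [2.962 0.771 3.07 ]
tip [ 0.567 -0.115  0.085] d [ 0.697  0.129 -0.706] toolx [-0.715  0.051 -0.697] tooly [-0.053  0.99   0.128] tilt 0.7873515178930938 F [ 0.782 -0.42   0.236] t 24.95
```

Emit:
apply_moves:
  commands:
    - [[1,0,0,-0.13,-0.008],[1,0,-0.005,-0.13,0],[1,0.08,0,0,0],[1,0.05,0,0,0],[1,0.05,0,0,0],[1,0.05,0,0,0],[1,0.05,0,0,0],[1,0,0,0,0]]

```text
t: 25.75
eef_pos: [0.6069, -0.1179, 0.0461]
ee_rot: [2.96, 0.767, 3.041]
force: [-2.0, 0.0, -1.0]
width: 0.0006
gripper_force: 0.5
```

```bash
python3 -c "
from sim import *
geo()"
```

```text
q [-0.348  0.35  -0.454 -1.435 -0.353  0.044] tcp [ 0.607 -0.118  0.046] rpy [2.96  0.767 3.041]
tip [ 0.622 -0.115  0.031] d [ 0.697  0.112 -0.708] toolx [-0.716  0.072 -0.694] tooly [-0.026  0.991  0.13 ] tilt 0.7838118780493141 F [-1.98   0.012 -1.02 ] t 25.75
```

Emit:
apply_moves:
  commands:
    - [[1,0.02,0.001,0,0],[1,0.02,0,0,0],[1,0.02,0.001,0,0],[1,0.01,0,0,0]]

```text
t: 26.15
eef_pos: [0.6193, -0.1173, 0.0456]
ee_rot: [2.958, 0.765, 3.04]
force: [-10.2, -0.3, 6.3]
width: 0.0
gripper_force: 5.3
```

Emit:
apply_moves:
  commands:
    - [[1,0.01,0,0,0],[1,0.01,0,0,0]]

```text
t: 26.35
eef_pos: [0.6231, -0.1171, 0.0457]
ee_rot: [2.958, 0.765, 3.04]
force: [-9.9, 1.3, 5.9]
width: 0.0006
gripper_force: 5.0
```

Emit:
apply_moves:
  commands:
    - [[1,0.01,0,0,0],[1,0.005,0,0,0]]

```text
t: 26.55
eef_pos: [0.6263, -0.117, 0.0457]
ee_rot: [2.958, 0.765, 3.04]
force: [-8.3, 1.8, 5.1]
width: 0.0006
gripper_force: 4.3
```

Emit:
apply_moves:
  commands:
    - [[1,0.005,0,0,0],[1,0.005,0,0,0]]

```text
t: 26.75
eef_pos: [0.6288, -0.1175, 0.0459]
ee_rot: [2.959, 0.766, 3.039]
force: [-6.2, -0.5, 1.7]
width: 0.0007
gripper_force: 2.6
```

Emit:
apply_moves:
  commands:
    - [[1,0.005,0,0,0],[1,0.005,0,0,0]]

```text
t: 26.95
eef_pos: [0.6307, -0.1183, 0.0457]
ee_rot: [2.96, 0.766, 3.04]
force: [-8.9, -3.0, 4.5]
width: 0.0002
gripper_force: 4.3
```

Emit:
apply_moves:
  commands:
    - [[1,0.005,0,0,0],[1,0.005,0,0,0]]

```text
t: 27.15
eef_pos: [0.6325, -0.119, 0.0457]
ee_rot: [2.961, 0.766, 3.04]
force: [-8.6, -3.4, 4.3]
width: 0.0006
gripper_force: 4.6
```

Run:
```python
from h import *
a=grab('scene','s8');geo()
im=a['image'].astype(int);b=np.load('pics/s0.npz')['image'].astype(int)
for yo in(-.03,-.015,.015,.03):
    X=np.arange(.74,.85,.004)
    uv=proj(a,[[x,-.1127+.0287*(x-.713)+yo,.030] for x in X]).round().astype(int)
    print(yo);print([(int(x*1000),im[v,u].tolist()) for x,(u,v) in zip(X,uv)])
```

```text
q [-0.307  0.373 -0.411 -1.392 -0.325 -0.033] tcp [ 0.633 -0.119  0.046] rpy [2.961 0.766 3.04 ]
tip [ 0.648 -0.117  0.03 ] d [ 0.697  0.109 -0.709] toolx [-0.717  0.073 -0.693] tooly [-0.023  0.991  0.129] tilt 0.782647104606389 F [-8.335 -3.074  3.977] t 27.2
-0.03
[(740, [160, 193, 225]), (744, [161, 193, 225]), (748, [159, 194, 224]), (752, [162, 196, 226]), (756, [162, 195, 225]), (760, [160, 194, 225]), (764, [160, 194, 225]), (768, [165, 200, 230]), (772, [36, 43, 56]), (776, [26, 44, 72]), (780, [112, 177, 242]), (784, [49, 78, 116]), (788, [47, 73, 104]), (792, [125, 185, 239]), (796, [121, 179, 231]), (800, [119, 176, 227]), (804, [116, 174, 225]), (808, [116, 171, 227]), (812, [64, 53, 50]), (816, [72, 77, 87]), (820, [59, 47, 46]), (824, [65, 51, 50]), (828, [63, 53, 52]), (832, [73, 97, 126]), (836, [126, 189, 247]), (840, [53, 58, 68]), (844, [135, 132, 144]), (848, [125, 127, 142])]
-0.015
[(740, [159, 194, 225]), (744, [161, 195, 227]), (748, [159, 194, 225]), (752, [160, 194, 226]), (756, [160, 195, 227]), (760, [161, 194, 226]), (764, [169, 205, 235]), (768, [74, 92
[... 1019 characters left out ...]
64]), (840, [48, 58, 73]), (844, [133, 135, 150]), (848, [121, 124, 136])]
0.03
[(740, [53, 67, 80]), (744, [47, 67, 93]), (748, [44, 62, 88]), (752, [53, 65, 80]), (756, [49, 64, 83]), (760, [72, 92, 115]), (764, [48, 58, 70]), (768, [49, 57, 68]), (772, [39, 56, 76]), (776, [66, 101, 140]), (780, [110, 173, 242]), (784, [20, 32, 51]), (788, [135, 198, 251]), (792, [132, 192, 240]), (796, [122, 181, 230]), (800, [122, 180, 229]), (804, [122, 180, 229]), (808, [125, 184, 235]), (812, [131, 194, 254]), (816, [20, 18, 25]), (820, [16, 10, 7]), (824, [22, 18, 16]), (828, [24, 19, 19]), (832, [22, 18, 17]), (836, [32, 46, 60]), (840, [44, 52, 66]), (844, [130, 130, 143]), (848, [127, 129, 143])]
```

Run:
```python
from h import *
a=dict(np.load('pics/s0.npz'));b=dict(np.load('pics/t0.npz'));n=dict(np.load('pics/s8.npz'))
print('ball',onz(a,304,208,.018),onz(a,304,208,.024))
print(a['image'][203:214,296:312].sum(2)//3);print(n['image'][203:214,296:312].sum(2)//3)
# head: front block edges top
for v in (85,91,95,99):print(v,onz(b,335,v,.03))
print((b['image'][86:112,345].sum(1)//3),(b['image'][86:112,338].sum(1)//3))
# lip length in scene: sample left lip along x at z .031
for yo in(.065,-.065):
    X=np.arange(.80,.85,.003);uv=proj(a,[[x,-.1127+.0287*(x-.713)+yo,.031] for x in X]).round().astype(int);print([(int(x*1000),int(a['image'][v,u].sum()//3)) for x,(u,v) in zip(X,uv)])
```

```text
ball [0.416 0.262 0.018] [0.419 0.264 0.024]
[[168 167 169 167 169 167 168 168 168 167 171 172 146 137 117 114]
 [168 168 168 169 168 168 168 169 166 169 169 169 173 173 149 117]
 [168 169 168 168 168 168 169 167 168 167 170 166 170 172 174 149]
 [168 168 168 167 169 168 167 169 169 168 169 167 171 169 170 171]
 [168 168 170 169 168 168 169 169 168 167 170 169 169 168 170 170]
 [168 167 169 168 168 168 168 169 168 168 168 169 171 169 168 168]
 [170 170 167 169 167 169 169 167 168 170 168 169 168 168 168 169]
 [167 169 169 168 170 171 167 169 170 169 169 167 167 168 169 168]
 [169 168 170 168 170 169 170 168 167 169 169 170 167 168 167 167]
 [168 171 170 169 169 169 171 167 167 169 169 170 168 167 169 167]
 [169 168 170 170 170 169 169 169 170 168 169 169 170 170 167 170]]
[[181 188 190 189 190 189 186 180 179 179 180 182 152 144 124 121]
 [177 176 177 180 179 179 177 177 177 178 176 178 180 182 158 125]
 [175 175 176 177 176 177 178 175 176 176 176 176 176 179 182 158]
 [177 175 176 176 177 177 176 175 176 177 177 176 177 176 178 181]
 [177 176 177 177 175 174 178 177 176 177 176 177
[... 443 characters left out ...]
3 ]
91 [ 0.835 -0.091  0.03 ]
95 [ 0.821 -0.091  0.03 ]
99 [ 0.807 -0.091  0.03 ]
[101 104 103 101  97  83  67  64  64  62  61  44  24  27  75 125 131 131 130 131 130 131 130 129 131 130] [103 101 104 105 101  85  68  64  62  64  60  46  31  26  77 125 132 132 132 132 132 130 132 131 132 131]
[(800, 218), (803, 219), (806, 216), (809, 216), (812, 218), (815, 219), (818, 217), (821, 219), (824, 225), (827, 225), (830, 141), (833, 129), (836, 129), (839, 121), (842, 117), (845, 121), (848, 117)]
[(800, 221), (803, 214), (806, 216), (809, 216), (812, 221), (815, 214), (818, 221), (821, 214), (824, 217), (827, 217), (830, 225), (833, 225), (836, 73), (839, 9), (842, 123), (845, 122), (848, 118)]
```

Run:
```python
from h import *
a=dict(np.load('pics/s0.npz'));n=dict(np.load('pics/s8.npz'))
print('ball',onz(a,184,208,.018),onz(a,184,208,.024))
print(a['image'][200:216,174:194].sum(2)//3);print(n['image'][200:216,174:194].sum(2)//3)
for x in(.70,.713,.719,.725,.738):print(x,proj(a,[x,-.1127+.0287*(x-.713)+.05,.018]))
```

```text
ball [ 0.713 -0.042  0.018] [ 0.715 -0.039  0.024]
[[ 83  82  84  82  84  85  85  88  91  89  89 127 214 126  91  96 100 103 104 108]
 [ 83  80  82  82  85  84  88  92  86  83 142 236 244 238 118  91  98 107 108  88]
 [ 84  83  83  85  88  90  91  87  82 111 198 111 225 230 238 121  98 107  88  43]
 [ 83  82  86  88  89  89  86  82 109 200 200  87  68 190 236 247  93  76  28  24]
 [ 85  83  89  90  90  84 106 107 196 194 194  43  51  78 184 200  44  15  30  54]
 [ 88  89  92  87  82 114 194 193 172 172 150  69   8  47  38  35  13  25  66  94]
 [ 90  86  85  77 109 199 150 177 197 192 164  99  39  42  17  20  28  64  91  91]
 [ 87  81 111 115 194 185 152 170 204 201 161 121 101 101  16  31  96  90  78  63]
 [ 78 115 225 232 185 101  98 142 163 159 130  88  90  50  30 111 198  89  58  56]
 [123 224 232 230 234 139  97  94 115 117  91  84  30  74 112 196  67  56  50  49]
 [241 231 225 223 228 237 182  91  67  94  65  16  92 203 183  43  50  66  62  61]
 [229 224 222 223 227 235 240  93  26  48  19  96 200 153  42  45  61 135 128 122]
 [222 221 223 226 233 227 149  32  12  53  95 200 105
[... 1036 characters left out ...]
 246 244 250 155 106 102 128 129 101  77  33  83 121 206  69  60  55  56]
 [249 239 235 233 237 247 193  97  64  94  68  16  99 208 191  48  54  69  65  68]
 [237 231 230 230 234 245 253 101  29  53  19 105 209 162  46  50  66 141 138 133]
 [231 230 229 234 242 238 158  34  17  58 102 207 112  48  64  61 138 133 127 123]
 [229 231 236 239 239  83  16  18  42 183 202  85  51  66 135 129 131 129 127 119]
 [231 237 239 198  21  12  27  51 122 195  69  52  67 131 127 123 122 125 126 125]
 [238 239 149  26  16  28  69 119 192  50  50  65 135 128 125 126 125 118 119 120]]
0.7 [[182.964 202.365]]
0.713 [[180.246 204.6  ]]
0.719 [[178.986 205.636]]
0.725 [[177.723 206.675]]
0.738 [[174.973 208.936]]
```

Emit:
apply_moves:
  commands:
    - [[1,0.005,0.002,0,0],[1,0.005,0.002,0,0]]

```text
t: 27.4
eef_pos: [0.6333, -0.1189, 0.0454]
ee_rot: [2.963, 0.765, 3.04]
force: [-22.5, -7.7, 15.0]
width: 0.0003
gripper_force: 11.5
```

Emit:
apply_moves:
  commands:
    - [[1,0.005,0.002,0,0],[1,0.005,0.001,0,0]]

```text
t: 27.6
eef_pos: [0.6339, -0.1189, 0.0454]
ee_rot: [2.965, 0.764, 3.041]
force: [-32.0, -10.4, 23.9]
width: 0.0006
gripper_force: 16.7
```

Emit:
apply_moves:
  commands:
    - [[1,-0.02,0,0,0],[1,-0.03,0,0,0],[1,-0.05,0,0,0],[1,0,0,0,0]]

```text
t: 28.0
eef_pos: [0.6164, -0.1167, 0.0456]
ee_rot: [2.958, 0.766, 3.038]
force: [-0.1, -0.4, -0.1]
width: 0.0004
gripper_force: 0.0
```

Run:
```python
from h import *
n=grab('scene','s9');geo();o=dict(np.load('pics/s8.npz'))
print(n['image'][203:212,174:190].sum(2)//3)
# front-lip edge shift along profile
for yo in(-.03,-.015,.015):
    X=np.arange(.765,.80,.0015)
    uv=proj(n,[[x,-.1127+.0287*(x-.713)+yo,.030] for x in X]).astype(np.float32)
    f=lambda d:cv2.remap(d['image'].mean(2).astype(np.float32),uv[:,:1],uv[:,1:],cv2.INTER_LINEAR).ravel().astype(int)
    print(f(o));print(f(n))
```

```text
q [-0.33   0.359 -0.438 -1.423 -0.34   0.015] tcp [ 0.617 -0.117  0.046] rpy [2.958 0.766 3.037]
tip [ 0.632 -0.115  0.03 ] d [ 0.697  0.11  -0.709] toolx [-0.717  0.075 -0.693] tooly [-0.023  0.991  0.131] tilt 0.783374018452186 F [ 0.866 -0.216  0.377] t 28.05
[[ 67  68  66  59  81 166 162  88  36  61  61  73  79 202 247 254]
 [ 67  67  58  80 171 177  60  35  25  55  44  25  63  86 194 210]
 [ 65  79  80 162 182  37  32 101 138 157  72  86  16  48  45  35]
 [ 80 157 156 104  25  35  88 210 220 214 185 107  43  45  19  18]
 [151 153 115  86  62  68 177 188 217 210 171 121 111 108  16  34]
 [146 109 177 221 147  91  80 156 172 168 139  93  96  54  31 118]
 [123 173 247 244 250 156 104  99 121 124  94  93  33  83 122 205]
 [249 240 234 233 238 247 193  97  73  99  71  15 102 207 191  45]
 [236 232 231 231 234 246 251 102  29  52  21 103 207 161  43  51]]
[197 198 189 156 105  61  57  75 110 147 171 162 134  93  66  58  61  94 144 172 177 175 174 173]
[198 202 198 167 109  68  68  88 114 146 170 164 143 111  75  58  60  95 145 173 179 175 173 173]
[202 191 163 113  74  62  62  95 142 171 169 154 124  85  56  41  61 102 146 180 180 176 173 172]
[201 194 177 146 102  74  64  93 138 167 172 173 156 110  67  37  56 100 148 183 182 177 174 173]
[206 191 153 105  53  61  82 110 143 163 173 149 104  60  49  61 100 147 175 185 182 179 178 178]
[207 191 152 105  53  61  81 108 140 161 171 151 111  67  52  60 100 147 175 185 181 179 178 178]
```

Run:
```python
from sim import *
run([([.52,-.118,.07],0,4),([.50,-.13,.2],0,4),([.48,-.29,.2],0,6),([.47,-.29,.095],0,4),([.56,-.288,.095],0,6)],every=2)
# refine knob from top view s0
b=dict(np.load('pics/t0.npz'));h=b['image'].max(2)
m=(h<40).astype(np.uint8);mm=np.zeros_like(m);mm[170:195,390:415]=m[170:195,390:415]
n,l,st,ce=cv2.connectedComponentsWithStats(mm);print(st,ce)
for c in ce[1:]:print(onz(b,*c,.087))
```

```text
[ 0.568 -0.117  0.058] az 0.16 q [-0.374  0.287 -0.517 -1.422 -0.37 ] err 0.000 0.000
[ 0.52  -0.118  0.07 ] az 0.16 q [-0.419  0.211 -0.591 -1.398 -0.4  ] err 0.000 0.000
[ 0.51  -0.124  0.135] az 0.16 q [-0.226  0.041 -0.616 -1.022 -0.314] err 0.000 0.000
[ 0.5  -0.13  0.2 ] az 0.16 q [-0.031 -0.118 -0.707 -0.574 -0.245] err 0.000 0.000
[ 0.493 -0.183  0.2  ] az 0.16 q [-0.324 -0.056 -0.566 -0.807 -0.469] err 0.000 0.000
[ 0.487 -0.237  0.2  ] az 0.16 q [-0.514  0.006 -0.484 -0.877 -0.608] err 0.000 0.000
[ 0.48 -0.29  0.2 ] az 0.16 q [-0.657  0.07  -0.408 -0.901 -0.713] err 0.000 0.000
[ 0.475 -0.29   0.148] az 0.16 q [-0.711  0.154 -0.436 -1.015 -0.687] err 0.000 0.000
[ 0.47  -0.29   0.095] az 0.16 q [-0.773  0.252 -0.457 -1.136 -0.673] err 0.000 0.000
[ 0.5   -0.289  0.095] az 0.16 q [-0.719  0.273 -0.424 -1.134 -0.641] err 0.000 0.000
[ 0.53  -0.289  0.095] az 0.16 q [-0.669  0.294 -0.39  -1.126 -0.612] err 0.000 0.000
[ 0.56  -0.288  0.095] az 0.16 q [-0.621  0.317 -0.353 -1.115 -0.584] err 0.000 0.000
[[     0      0    512    384 196553]
 [   394    176      4      3      9]
 [   401    177      8      7     46]] [[255.459 191.503]
 [395.333 177.333]
 [404.261 179.761]]
[ 0.544 -0.262  0.087]
[ 0.537 -0.289  0.087]
```

Emit:
apply_moves:
  commands:
    - [[1,-0.15,0,0,0],[1,-0.2,0,0.05,0],[1,-0.15,0,0.1,0],[1,-0.05,0,0.2,0],[1,-0.05,0,0.2,0],[1,0,-0.1,0.2,0],[1,0,-0.2,0,0],[1,0,-0.2,0,0],[1,-0.02,-0.2,0,0],[1,-0.02,-0.15,0,0],[1,0,0,0,0],[1,0,0,0,0]]

```text
t: 29.25
eef_pos: [0.4914, -0.2827, 0.1531]
ee_rot: [2.957, 0.754, 3.039]
force: [-0.4, 1.1, -0.5]
width: 0.0007
gripper_force: 0.0
```

Run:
```python
from h import *
geo()
n=grab('scene','s10')
```

```text
q [-0.652  0.149 -0.426 -0.978 -0.659 -0.247] tcp [ 0.491 -0.283  0.153] rpy [2.957 0.754 3.039]
tip [ 0.507 -0.28   0.137] d [ 0.688  0.113 -0.717] toolx [-0.725  0.075 -0.685] tooly [-0.024  0.991  0.134] tilt 0.7718824544210405 F [-0.404  1.077 -0.451] t 29.25
```

Emit:
apply_moves:
  commands:
    - [[1,-0.1,-0.045,0,0],[1,0,0,-0.15,0],[1,0,0,-0.16,0],[1,0,0,0,0],[1,0.08,0,0,0],[1,0.05,0,0,0],[1,0.05,0,0,0],[1,0.05,0,0,0],[1,0,0,0,0]]

```text
t: 30.2
eef_pos: [0.5192, -0.2906, 0.0924]
ee_rot: [2.96, 0.756, 3.044]
force: [-0.2, -0.0, -0.1]
width: 0.0007
gripper_force: 0.0
```

Emit:
apply_moves:
  commands:
    - [[1,0.04,0,0,0],[1,0.04,0,0,0],[1,0.04,0,0,0],[1,0.02,0,0,0]]

```text
t: 30.6
eef_pos: [0.5462, -0.2908, 0.0913]
ee_rot: [2.958, 0.754, 3.042]
force: [-0.6, -0.5, -0.8]
width: 0.0006
gripper_force: 0.6
```

Emit:
apply_moves:
  commands:
    - [[1,0.02,0,0,0],[1,0.02,0,0,0]]

```text
t: 30.8
eef_pos: [0.5532, -0.2907, 0.0907]
ee_rot: [2.958, 0.753, 3.041]
force: [-2.5, -0.9, -4.4]
width: 0.0003
gripper_force: 1.8
```

Run:
```python
from h import *
geo()
n=grab('scene','s11')
h=n['image'].max(2)
P=proj(n,[[.537,-.289,.087],[.56,-.288,.092],[.587,-.287,.085]]);print(P)
u0,v0=P.min(0).astype(int)-15;u1,v1=P.max(0).astype(int)+15
for f in('s0','s11'):
    im=np.load(f'pics/{f}.npz')['image'].max(2);m=(im[v0:v1,u0:u1]<35).astype(np.uint8)
    _,_,st,ce=cv2.connectedComponentsWithStats(m);print(f,[(s.tolist(),(c+[u0,v0]).round(1).tolist()) for s,c in zip(st[1:],ce[1:]) if s[4]>8])
```

```text
q [-0.628  0.321 -0.356 -1.099 -0.591 -0.114] tcp [ 0.553 -0.291  0.091] rpy [2.958 0.753 3.041]
tip [ 0.568 -0.288  0.075] d [ 0.687  0.114 -0.717] toolx [-0.726  0.073 -0.684] tooly [-0.026  0.991  0.133] tilt 0.7709002555374206 F [-2.492 -0.922 -4.361] t 30.8
[[174.598 131.778]
 [169.86  134.316]
 [164.726 139.6  ]]
s0 [([23, 13, 6, 7, 33], [174.5, 131.8])]
s11 [([14, 0, 26, 10, 130], [177.9, 119.2]), ([19, 11, 4, 9, 11], [169.5, 131.1]), ([14, 20, 6, 5, 15], [165.9, 137.5]), ([21, 24, 7, 6, 17], [173.0, 142.8])]
```

Emit:
apply_moves:
  commands:
    - [[1,0.01,0,0,0],[1,0.01,0,0,0],[1,0.01,0,0,0]]

```text
t: 31.15
eef_pos: [0.5583, -0.2909, 0.0908]
ee_rot: [2.959, 0.753, 3.042]
force: [-14.3, 0.2, 3.0]
width: 0.0004
gripper_force: 6.7
```

Emit:
apply_moves:
  commands:
    - [[1,0.01,0,0,0],[1,0.01,0,0,0]]

```text
t: 31.35
eef_pos: [0.5594, -0.2909, 0.0901]
ee_rot: [2.959, 0.75, 3.044]
force: [-35.1, -1.5, 15.8]
width: 0.0005
gripper_force: 14.6
```

Emit:
apply_moves:
  commands:
    - [[1,-0.05,0,0,0],[1,-0.15,0,0,0],[1,-0.2,0,0,0],[1,-0.1,0,0.2,0],[1,0,0,0.25,0],[1,0,0,0.25,0],[1,0,-0.1,0.2,0],[1,-0.1,-0.2,0.1,0],[1,-0.1,-0.2,0,0],[1,-0.1,-0.2,0,0],[1,0,0,0,0],[1,0,0,0,0]]

```text
t: 32.55
eef_pos: [0.4031, -0.4323, 0.2917]
ee_rot: [2.958, 0.755, 3.039]
force: [0.1, 0.2, -0.2]
width: 0.0003
gripper_force: 0.0
```

Run:
```python
from h import *
geo()
n=grab('scene','s12');t=grab('top','t12');s0=dict(np.load('pics/s0.npz'));t0=dict(np.load('pics/t0.npz'))
P=proj(n,[[.537,-.289,.087],[.587,-.287,.085]]);u0,v0=P.min(0).astype(int)-12;u1,v1=P.max(0).astype(int)+12
m=(n['image'].max(2)[v0:v1,u0:u1]<35).astype(np.uint8);_,_,st,ce=cv2.connectedComponentsWithStats(m);print(P,[(s[4],(c+[u0,v0]).round(1).tolist()) for s,c in zip(st[1:],ce[1:]) if s[4]>8])
# knob in top
for z,x in((.085,.587),(.087,.537)):print(proj(t,[x,-.287,z]))
m=(t['image'].max(2)[155:190,385:415]<40).astype(np.uint8);_,_,st,ce=cv2.connectedComponentsWithStats(m);print([(s[4],(c+[385,155]).round(1).tolist(),onz(t,*(c+[385,155]),.085)) for s,c in zip(st[1:],ce[1:]) if s[4]>8])
# ball & carriage
print(n['image'][204:211,174:190].sum(2)//3)
o=dict(np.load('pics/s9.npz'))
for yo in(-.03,-.015,.015):
    X=np.arange(.765,.80,.0015);uv=proj(n,[[x,-.1127+.0287*(x-.713)+yo,.030] for x in X]).astype(np.float32)
    f=lambda d:cv2.remap(d['image'].mean(2).astype(np.float32),uv[:,:1],uv[:,1:],cv2.INTER_LINEAR).ravel().astype(int)
    print(f(o));print(f(n))
# short tile unchanged
D=np.abs(n['image'].astype(int)-s0['image']).mean(2);print('easel b diff',D[225:275,265:310].mean(),'loop tool',D[160:195,255:285].mean(),'jar',D[225:265,195:225].mean(),'sponge',D[200:235,315:348].mean())
```

```text
q [-0.976  0.11  -0.146 -0.798 -1.087 -0.32 ] tcp [ 0.403 -0.432  0.292] rpy [2.958 0.755 3.039]
tip [ 0.418 -0.43   0.276] d [ 0.689  0.112 -0.716] toolx [-0.724  0.075 -0.685] tooly [-0.023  0.991  0.133] tilt 0.7728598181103281 F [ 0.084  0.154 -0.231] t 32.55
[[174.598 131.778]
 [164.726 139.6  ]] [(np.int32(9), [180.0, 146.2])]
[[403.099 163.567]]
[[403.748 179.705]]
[(np.int32(41), [403.0, 163.0], array([ 0.589, -0.287,  0.085]))]
[[ 62  60  54  77 160 166  55  31  23  52  39  22  59  78 182 199]
 [ 59  71  75 149 170  33  32  92 128 145  71  82  12  44  41  37]
 [ 75 148 147  95  24  33  79 197 211 202 172 101  41  41  18  18]
 [143 143 105  80  57  63 165 177 206 203 163 112 103 100  16  30]
 [140 101 165 209 134  82  75 144 164 159 131  85  87  50  29 109]
 [115 162 238 236 239 148  99  93 114 115  89  84  32  78 114 194]
 [240 232 227 225 228 239 182  89  67  93  64  16  97 200 180  43]]
[198 202 198 167 109  68  68  88 114 146 170 164 143 111  75  58  60  95 145 173 179 175 173 173]
[188 192 188 158 101  62  62  82 107 138 162 154 133 102  70  56  59  91 137 163 168 165 163 163]
[201 194 177 146 102  74  64  93 138 167 172 173 156 110  67  37  56 100 148 183 182 177 174 173]
[191 184 167 138  95  68  59  88 131 158 163 164 148 103  62  34  52  94 139 173 172 168 165 164]
[207 191 152 105  53  61  81 108 140 161 171 151 111  67  52  60 100 147 175 185 181 179 178 178]
[194 178 141  97  49  57  76 103 134 154 162 142 104  63  50  58  94 139 166 176 173 170 168 168]
easel b diff 1.4437037037037037 loop tool 17.686666666666667 jar 1.4183333333333332 sponge 1.522943722943723
```

Run:
```python
from h import *
for f in('s0','s12'):
    im=np.load(f'pics/{f}.npz')['image'];c=im[155:200,250:290]
    e=cv2.inRange(cv2.cvtColor(c,cv2.COLOR_BGR2HSV),(5,120,60),(17,255,255));_,_,st,ce=cv2.connectedComponentsWithStats(e);print(f,[(s[4],x.round(1).tolist()) for s,x in zip(st[1:],ce[1:]) if s[4]>8])
for f in('t0','t12'):
    im=np.load(f'pics/{f}.npz')['image'];c=im[205:240,250:315]
    e=cv2.inRange(cv2.cvtColor(c,cv2.COLOR_BGR2HSV),(5,130,60),(17,255,255));_,_,st,ce=cv2.connectedComponentsWithStats(e);print(f,[(s[4],x.round(1).tolist()) for s,x in zip(st[1:],ce[1:]) if s[4]>8])
```

```text
s0 [(np.int32(129), [13.4, 15.5])]
s12 [(np.int32(125), [13.4, 15.6])]
t0 [(np.int32(147), [43.4, 21.2])]
t12 [(np.int32(149), [43.3, 21.2])]
```

The loop tool hasn't moved, so the difference there was only shadow. I'm handing the job in.

```bash
python3 -c "
from station import arm
print(arm.job_done())"
```

```text
the job is handed in; nothing more can be done
None
```

The job is handed in at about 33 s: by the camera pixels and force readings, the long tile lies flat in the carriage, the carriage is home with the ball in its notch, the lever is fully over, and the short tile, jar, cork block and loop tool had not moved; the brush and the orange and purple look-alikes were not checked.

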